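# Weight down the reglued seam of a violin belly

### The arm

A 7-joint arm with a two-finger parallel gripper is mounted at the origin on the work surface. World frame = base frame: x ahead of the robot, y to its left, z up, the work surface at z = 0. Lengths are in m, angles in rad, forces in N, time in s.
With the tool pointing down it reaches from about 0.4 to 0.85 m from the base axis. Payload 4.5 kg.
Tool frame: the origin (TCP) lies between the finger pads; the fingertips stand 25 mm ahead of it and the grasp point (between the pads) lies 6 mm ahead of it (r.tips_ahead is the distance from the TCP to the fingertips, in m); z points along the fingers, y is the direction in which the jaws open and shut (so a half turn about z gives the same grasp; the last joint's range is limited). The gripper opens to 88 mm and grips with 3 to 60 N. Pads are 18 mm wide; open, the fingers measure 123 mm over their backs; the gripper's body (75 mm by 187 mm) begins 45 mm behind the grasp point.
Start: joints at [-1.226, 0.689, -0.195, 1.565, 0.157, 0.902, -0.215], TCP at [0.191, 0.595, 0.264] pointing down, gripper open.
Joint ranges: [-3.01, 3.01], [-0.46, 2.08], [-1.47, 1.51], [0.13, 2.56], [-1, 4.14], [0.04, 2.09], [-2.66, 2.66]. Speed limits (rad/s): [2.57, 2.57, 3.14, 3.14, 3.14, 3.14, 3.14].

### API

Orientations are given as a unit quaternion [x, y, z, w].
In Python, from plant import r, imaging gives the robot as it stands.
- The arm moves only by the tool send_rows, never from a script. Its argument "moves" is one flat list of numbers, 6 for each row, row after row: the shift along the tool's x, y, z in m, then the turn, a rotation vector about the tool's x, y, z in degrees. A call has exactly 5 rows; each row is the pose to reach, as a shift and turn from the pose measured when the call began, along the tool's axes at that moment; what a row does not reach only later rows make up. A row lasts 1/12 s, in which the tool goes at most 41.7 mm and 7.16 degrees, less where a joint would pass 70% of its speed; a pose out of reach is approached as far as the arm can. A call with a gripper value outside its range is refused whole. "claw" is the closure, from -1 (fully open) to 1 (shut), so that 0 is half open, set as the call begins (left out, the last holds). The fingers move at their own pace and stop on an object; "grip_force" is the grip in N (left out, the last holds). Time passes only in rows, so rows that repeat a pose let the fingers close, or fill a call up. It gives the time, the measured TCP pose, the force and the opening at its end, in the units of the state.
- r.get_state(): the state, without advancing time (a new reading comes with each control period).
- imaging.snapshot(name): name is "scene" or "top" or "wrist"; returns a dict with "image" (420x560x3 uint8, red, green, blue), "depth" (420x560 float32, m along the optical axis (not along the pixel's ray), 0 where there is no reading), "mtx" (3x3 intrinsics, pixels), "rvec" (rotation vector, rad) and "tvec" (3), from world to camera coordinates, as OpenCV has them. Camera axes: x right, y down, z forward; pixel columns grow to the right and rows downward; lengths in m; the calibration is good to about 2 mm. A picture is of the moment at which its call begins.
- r.finish_job(): hands the job in, once; it reports no verdict.
Trained networks look in a picture, given as the dict that the camera call returned (one of the last four; its "shot" number tells which), for a name from the list of things; names that differ only in an ending like _2 or _b are one class to them, and where a whole thing is asked for, a point or a joint stands for the part that bears it (a point fixed in the world has none). Each returns a list of dicts, best first, with "score" (0 to 1); they miss things now and then, are a little off and sometimes report something else, mostly with a low value. They report only what shows in the picture. A call takes as long as a camera call. They do not tell look-alikes from the thing itself.
- imaging.look_for(query, picture): "box" ([centre column, centre row, width, height] as shares, 0 to 1, of the picture: columns of its width, rows of its height, round what is visible of it).
- imaging.silhouettes(query, picture): "pixels" (420x560 bool, what is visible of it) and "box" ([centre column, centre row, width, height] as shares, 0 to 1, of the picture: columns of its width, rows of its height, round what is visible of it).
- imaging.pinpoint(query, picture): "point" ([column, row] as shares, 0 to 1, of the picture: columns of its width, rows of its height: a listed point, or the origin of a listed thing).
The state is a dict: "clock": time; "q": joint angles; "qd": joint speeds; "joint_torque": joint torques, N m; "tool_pos": TCP position; "eef_rot": TCP orientation; "contact_force": force on the tool from outside, world axes, zero at the start; "moment": the same for the moment, N m; "opening": opening from 0.0 (shut) to 1.0 (fully open).
Only numpy, scipy, OpenCV 4.12 (cv2) and the standard library are available. Lean on these libraries where they do the work, as an engineer would, in place of code of your own. Each camera call takes 0.05 s, during which the arm holds its last target.

### The job

The centre seam of the violin belly has been reglued and must be weighted while it dries. Open the hinged mould fully back and lift out every moulded pad that lies in it, balance the pads one behind another on top of the arch, cork side down, centred on the seam with their long side along it, each wholly on the paper strip and at least a finger's breadth from the next, and stand one brass weight squarely on the middle of each pad so that everything rests level by itself. Set things down gently, for the belly is thin and must not be pressed hard, leave the bench clutter where it is, and close the mould again at the end.

Things in the scene. Friction and masses are not known exactly. Their poses are not given: they have to be found in the camera images.
- belly: Front plate of a three-quarter violin, pale spruce, 335 x 195 mm (waist 104 mm), fixed arched side up on a plywood gluing board 350 x 205 x 18 mm by small dark turn-buttons at its edge (tops 11 mm above the board). Origin: centre of the board's underside, on the bench; x runs along the seam, z up. The seam is the top line of the arch (y = 0).
- crown (a point): Middle of the paper strip, on top of the arch, 40 mm above the belly's origin. White strip on the seam: 30 mm wide, from x = -90 to +90 mm along the belly's x. The seam is level all along the strip; across the seam the arch is a round of 80 mm radius near the top and falls away to either side.
- mould: Aluminium mould, lower half, fixed: 90 (x) x 170 (y) x 30 mm high, origin at the centre of its underside, hinge along its +x side, handle side -x. Three cavities 42 (x) x 28 (y) mm, 6 mm deep, centred at x = -8 mm and y = +52, 0, -52 mm; they are bare where no pad lies.
- mould_lid (a joint): Upper half of the mould, a hollow aluminium lid 90 x 170 x 15 mm hinged to the lower half: 0 rad = shut, grows as its handle side is lifted and swung back, 1.9 rad = fully back against its stop. The hinge is stiff (about 0.3 N m of friction): the lid stays where it is left.
- lid_handle (a point): Middle of the lid's round handle bar (11 mm thick, 100 mm long, dark steel). The bar is parallel to the hinge, 45 mm off the lid's front edge and 135 mm from the hinge axis; shut, it is 38 mm above the bench; fully back, it is the highest part of the lid.
- lid_hinge (a point): Middle of the hinge axis (parallel to the mould's y), 30 mm above the bench
- felt: Grey felt mat 160 x 160 x 3 mm, fixed, origin at the centre of its underside; the weights stand on it
- pad_a: Moulded white pad with a cork underside, 40 (x) x 26 (y) x 14 (z) mm, 20 g, origin at the centre of its cork underside, z up. It starts in a mould cavity, standing 8 mm proud of it. Two or three such pads are there, the others are absent.
- pad_b: Moulded white pad with a cork underside, 40 (x) x 26 (y) x 14 (z) mm, 20 g, origin at the centre of its cork underside, z up. It starts in a mould cavity, standing 8 mm proud of it. Two or three such pads are there, the others are absent.
- pad_c: Moulded white pad with a cork underside, 40 (x) x 26 (y) x 14 (z) mm, 20 g, origin at the centre of its cork underside, z up. It starts in a mould cavity, standing 8 mm proud of it. Two or three such pads are there, the others are absent.
- weight_a: Plain brass weight, a disc 40 mm in diameter and 24 mm high, about 0.25 kg, origin at the centre of its underside, z up. Three stand on the felt; any will do, and one may be left over.
- weight_b: Plain brass weight, a disc 40 mm in diameter and 24 mm high, about 0.25 kg, origin at the centre of its underside, z up. Three stand on the felt; any will do, and one may be left over.
- weight_c: Plain brass weight, a disc 40 mm in diameter and 24 mm high, about 0.25 kg, origin at the centre of its underside, z up. Three stand on the felt; any will do, and one may be left over.
- jar: Bystander: amber jar, 42 mm in diameter, 50 mm high, among the weights on the felt; origin under its centre
- plane: Bystander: small brass finger plane, 60 x 24 x 28 mm; origin under its centre
- spruce: Bystander: spruce offcut, 70 x 45 x 30 mm; origin under its centre
- spool_clamp: Bystander: spool clamp standing on end, 26 mm in diameter, 72 mm high; origin under its centre
Things that resemble listed ones, but are neither listed nor needed, are in the scene too. Of the things that look like the mould, the smaller one is meant. Leave any green or turquoise look-alike of the weight_a alone.

How it is judged:
By the outcome, as a careful person would: the job done as asked, in the order asked, and still so for the second after the job is handed in, with the robot touching nothing.
Of pad_a, pad_b, pad_c only 2 to 3 are there at a start; the rules pass over those that are not, and their reading is None.
At some moment in a run one of weight_a, weight_b, weight_c may be knocked a few centimetres aside while the robot is not near it.
It also fails if it takes over 210 s, if anything falls off the work surface, if the arm or the gripper's body presses on something with over 40 N, if the wrist force passes 120 N, or if a joint passes its speed limit or range.

## Working session

There is one attempt and no reset: what is moved stays moved. The work goes in short steps, Python scripts to look and compute and a tool call to move; the robot and the scene stay as the last step left them, time stands still between calls to the robot, and variables do not carry over. Pictures are saved under pics/ and viewed, and the job is handed in when it is done.

Besides the shell and the picture viewer there is one more tool, called after ">>>" in YAML: its name, and indented under it one key for each argument. send_rows: Moves the arm, as the interface text tells. Its arguments: {"type":"object","properties":{"moves":{"type":"array"},"claw":{"type":"number"},"grip_force":{"type":"number"}},"required":["moves"]}

I'll start by looking at the scene.

```bash
ls; mkdir -p pics; cat > h.py <<'E'
import numpy as np, cv2
from scipy.spatial.transform import Rotation as R
from plant import r, imaging
def snap(n,save=None):
    p=imaging.snapshot(n)
    if save: cv2.imwrite('pics/'+save+'.png',cv2.cvtColor(p['image'],cv2.COLOR_RGB2BGR))
    return p
def w(p,uv,d=None):
    u,v=uv
    Rm=cv2.Rodrigues(np.array(p['rvec'],float))[0]; t=np.array(p['tvec'],float).ravel()
    if d is None: d=p['depth'][int(round(v)),int(round(u))]
    c=np.linalg.inv(p['mtx'])@np.array([u,v,1.])*d
    return Rm.T@(c-t)
def wz(p,uv,z):
    a=w(p,uv,0.0);b=w(p,uv,1.0);s=(z-a[2])/(b[2]-a[2]);return a+s*(b-a)
def cloud(p):
    h,wd=p['depth'].shape
    u,v=np.meshgrid(np.arange(wd),np.arange(h))
    c=np.stack([u,v,np.ones_like(u)],-1).reshape(-1,3)@np.linalg.inv(p['mtx']).T*p['depth'].reshape(-1,1)
    Rm=cv2.Rodrigues(np.array(p['rvec'],float))[0]; t=np.array(p['tvec'],float).ravel()
    W=(c-t)@Rm
    W[p['depth'].ravel()==0]=np.nan
    return W.reshape(h,wd,3)
def px(b): return np.array(b[:2])*[560,420]
E
python3 - <<'E'
from h import *
print(r.get_state())
for n in ['scene','top','wrist']:
    p=snap(n,n+'0'); print(n,p['mtx'],p['rvec'],p['tvec'])
E
```

```text
pics
{'clock': 0.0, 'q': array([-1.22619932,  0.68993555, -0.19454433,  1.56634511,  0.1573049 ,
        0.90244369, -0.21508745]), 'qd': array([-3.66521891e-05, -1.92551161e-04,  2.74097481e-05,  1.07254237e-03,
       -6.62124112e-04,  2.68960794e-04,  3.39797668e-04]), 'joint_torque': array([-8.28533830e-04, -5.27567160e+01, -1.26691125e+00, -1.53437126e+01,
       -5.25531534e-02,  6.44589352e-03,  1.68707616e-04]), 'tool_pos': array([0.19098873, 0.59450581, 0.26294067]), 'eef_rot': array([ 1.54712733e-01,  9.87959116e-01, -8.65373799e-04, -8.06944018e-05]), 'contact_force': array([-0.1412561 , -0.11981375,  1.00406524]), 'moment': array([-0.01850835,  0.04995804, -0.08441562]), 'opening': 0.9952911707438972}
scene [[500.4921487    0.         280.5098853 ]
 [  0.         500.4921487  217.91136934]
 [  0.           0.           1.        ]] [ 0.83025097  2.61610719 -1.03673134] [ 0.39233708 -0.21019947  1.59463303]
top [[389.94775467   0.         281.29112284]
 [  0.         389.94775467 207.27657747]
 [  0.           0.           1.        ]] [ 2.18797637 -2.19558372  0.0521878 ] [0.03038955 0.49829512 0.94892908]
wrist [[354.63857573   0.         277.67649182]
 [  0.         354.63857573 212.74719007]
 [  0.           0.           1.        ]] [-2.3254591  -1.69594225 -0.26406775] [-0.62405415 -0.04291522  0.39068631]
```

View pics/scene0.png

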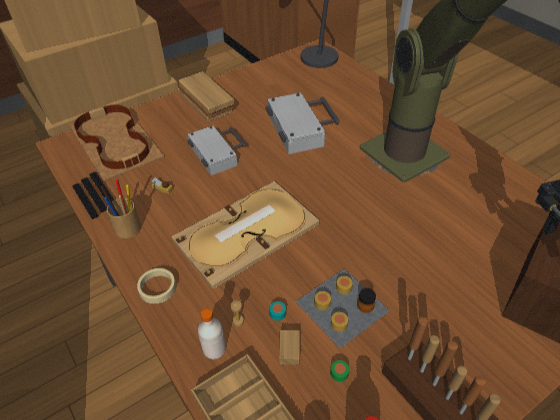

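View pics/top0.png

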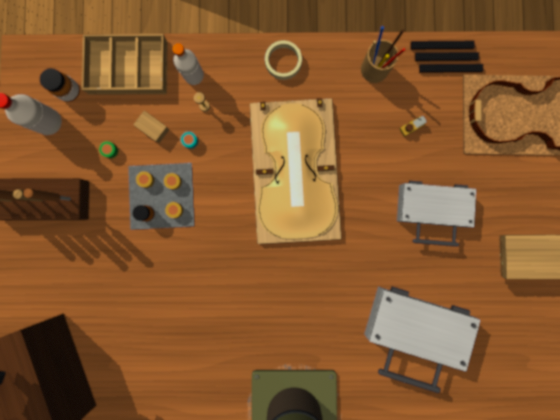

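View pics/wrist0.png

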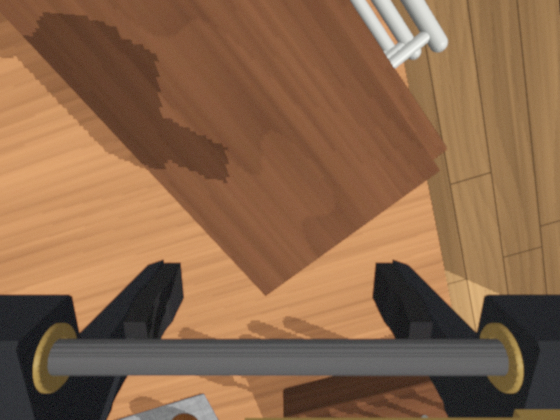

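The top view shows the belly at (295,170), the small mould at (437,205) with its handle towards the robot, and a larger look-alike at (423,330). The felt at (162,195) holds three brass weights at (145,180), (172,181) and (174,210), plus the jar at (142,213). Next I'll measure these.

```bash
python3 - <<'E'
from h import *
np.set_printoptions(precision=4,suppress=True)
P=[snap('top'),snap('scene')]
for p in P:
  C=cloud(p)
  for q in ['belly','crown','mould','lid_handle','lid_hinge','weight_a','jar','felt']:
    for d in imaging.pinpoint(q,p)[:5]:
        u,v=px(d['point'])
        if d['score']>.2: print(p['shot'],q,round(d['score'],2),np.round([u,v]),C[int(min(v,419)),int(min(u,559))])
p=P[0];C=cloud(p)
for d in imaging.silhouettes('weight_a',p):
  m=d['pixels']; X=C[m]; X=X[~np.isnan(X[:,2])]; top=X[X[:,2]>0.02]
  v,u=np.nonzero(m); print('w',d['score'],u.mean(),v.mean(),top.mean(0) if len(top) else 0,len(X))
for d in imaging.silhouettes('mould_lid',p):
  m=d['pixels']; X=C[m]; X=X[~np.isnan(X[:,2])]; 
  top=X[(X[:,2]>0.04)&(X[:,2]<.05)]
  v,u=np.nonzero(m); print('lid',d['score'],u.mean(),v.mean(),top.mean(0),cv2.minAreaRect(top[:,:2].astype(np.float32)),np.percentile(X[:,2],[5,50,95]))
# belly board
X=C[100:245,245:345].reshape(-1,3); b=X[(X[:,2]>0.010)]; print('board',cv2.minAreaRect(b[:,:2].astype(np.float32)))
im=p['image'][100:245,245:345].reshape(-1,3).astype(int); s=(im.min(1)>190)&(X[:,2]>.03); print('strip',s.sum(),X[s].mean(0),cv2.minAreaRect(X[s][:,:2].astype(np.float32)))
E
```

```text
4 belly 0.91 [293. 169.] [0.5891 0.0024 0.0416]
4 crown 0.73 [297. 167.] [ 0.5965 -0.0073  0.0404]
4 crown 0.48 [411. 127.] [ 0.6953 -0.2892  0.031 ]
4 mould 0.71 [414. 323.] [ 0.2286 -0.2754  0.0646]
4 mould 0.63 [428. 205.] [ 0.5008 -0.3206  0.046 ]
4 mould 0.23 [152. 127.] [0.6985 0.3454 0.0305]
4 lid_handle 0.79 [406. 381.] [ 0.0961 -0.2562  0.0587]
4 lid_handle 0.64 [435. 242.] [ 0.413  -0.3327  0.0461]
4 lid_hinge 0.66 [426. 304.] [ 0.2703 -0.3063  0.0578]
4 weight_a 0.84 [110. 150.] [0.6438 0.4517 0.0214]
4 weight_a 0.78 [175. 179.] [0.5681 0.2912 0.0253]
4 weight_a 0.75 [192. 142.] [0.6596 0.2505 0.0247]
4 weight_a 0.6 [148. 178.] [0.5731 0.3572 0.0265]
4 weight_a 0.59 [172. 212.] [0.4871 0.2949 0.0264]
4 jar 0.56 [145. 215.] [0.4816 0.3523 0.0501]
4 felt 0.87 [161. 194.] [0.5359 0.3299 0.0026]
5 belly 0.93 [247. 233.] [0.6059 0.0243 0.0372]
5 belly 0.39 [346. 289.] [0.5015 0.3072 0.0201]
5 crown 0.64 [246. 222.] [ 0.5884 -0.0031  0.0408]
5 mould 0.87 [211. 159.] [ 0.5386 -0.2864  0.0453]
5 mould 0.74 [291. 129.] [ 0.2662 -0.25    0.0594]
5 mould 0.39 [290. 349.] [0.7077 0.36
[... 890 characters left out ...]
9.41322314049586 [0.6433 0.4576 0.0237] 240
lid 0.7 422.8620371792902 333.7485020740513 [ 0.2668 -0.2916  0.0472] ((0.19192540645599365, -0.2922343611717224), (0.22697244584560394, 0.1897040754556656), 72.79777526855469) [0.0497 0.062  0.0651]
lid 0.56 437.90467289719624 207.82118380062306 [ 0.4931 -0.3446  0.0462] ((0.479048490524292, -0.3440262973308563), (0.1712273508310318, 0.14577306807041168), 85.07833099365234) [0.0394 0.0463 0.0493]
board ((0.5899176001548767, -0.0050477534532547), (0.3503779172897339, 0.2052007019519806), 3.036228656768799)
strip 537 [ 0.5868 -0.0021  0.0409] ((0.5898818969726562, -0.00298907607793808), (0.1710951179265976, 0.021784013137221336), 2.7368032932281494)
```

```bash
cat >> h.py <<'E'
np.set_printoptions(precision=4,suppress=True)
def go(pos,yaw=None,s=None):
    """print shift in tool axes (m) & rotvec deg to get TCP to pos, tool down, tool y at azimuth yaw deg (or +180)"""
    s=s or r.get_state(); T=R.from_quat(s['eef_rot']); sh=T.inv().apply(np.array(pos)-s['tool_pos'])
    rv=[0,0,0]
    if yaw is not None:
        best=None
        for a in (yaw,yaw+180):
            a_=np.radians(a); y=np.array([np.cos(a_),np.sin(a_),0]); z=np.array([0,0,-1.]); x=np.cross(y,z)
            D=R.from_matrix(np.stack([x,y,z],1)); v=(T.inv()*D).as_rotvec(degrees=True)
            print('  yaw',a,'rv',v); 
    y=T.as_matrix()[:,1]
    print('shift',sh,'dist',np.linalg.norm(sh),'cur',s['tool_pos'],'yaw now',np.degrees(np.arctan2(y[1],y[0])),'t',round(s['clock'],2),'F',s['contact_force'],'op',round(s['opening'],3))
def circ(p,m):pass
E
python3 - <<'E'
from h import *
p=snap('wrist'); s=r.get_state()
T=R.from_quat(s['eef_rot']).as_matrix()
Rm=cv2.Rodrigues(np.array(p['rvec'],float))[0]; t=np.array(p['tvec'],float).ravel()
c=-Rm.T@t; print('cam in tool',T.T@(c-s['tool_pos'])); print('cam axes in tool',(T.T@Rm.T))
go([0.44,-0.34,0.26],-5)
p=snap('top');C=cloud(p)
D=C[180:255,390:485].reshape(-1,3)
lid=D[(D[:,2]>.043)&(D[:,0]>.44)]
print(len(lid),cv2.minAreaRect(lid[:,:2].astype(np.float32)),np.median(lid,0))
E
```

```text
cam in tool [ 0.0786 -0.0002 -0.1214]
cam axes in tool [[-0.     -0.9522 -0.3055]
 [ 1.     -0.0001  0.0004]
 [-0.0004 -0.3055  0.9522]]
  yaw -5 rv [ 0.0037 -0.0052 77.1934]
  yaw 175 rv [   0.0055    0.004  -102.8066]
shift [-0.5229 -0.8142  0.0037] dist 0.9676533702075709 cur [0.1911 0.5951 0.2637] yaw now 72.19344115598703 t 1.2 F [-0.016   0.8929 -0.4386] op 1.0
2694 ((0.49214833974838257, -0.3453449010848999), (0.17103497684001923, 0.10887652635574341), 85.34991455078125) [ 0.5007 -0.3454  0.0467]
```

>>> send_rows:
  moves: [-0.046,-0.027,0,0,0,7,-0.09,-0.053,0,0,0,14,-0.13,-0.078,0,0,0,21,-0.17,-0.1,0,0,0,28,-0.18,-0.105,0,0,0,35]
  claw: -1

```text
clock: 1.67
tool_pos: [0.3312, 0.4386, 0.264]
eef_rot: [0.447, 0.894, 0.0, -0.0]
contact_force: [1.0, 0.6, -0.6]
opening: 0.999
```

>>> send_rows:
  moves: [-0.041,0,0,0,0,7,-0.082,0,0,0,0,14,-0.12,0.0,0,0,0,21,-0.16,0.0,0,0,0,28,-0.2,0.0,0,0,0,35]

```text
clock: 2.08
tool_pos: [0.4522, 0.2771, 0.2642]
eef_rot: [0.697, 0.717, 0.001, -0.0]
contact_force: [1.1, 0.3, 0.2]
opening: 1.001
```

```bash
python3 -c "
from h import *
go([0.47,-0.34,0.26],-4.7)"
```

```text
yaw -4.7 rv [ 0.0334 -0.0562  6.2541]
  yaw 175.3 rv [   0.0852    0.0506 -173.7458]
shift [-0.6174  0.0011  0.0036] dist 0.6173970283713702 cur [0.4522 0.2771 0.2642] yaw now 1.554124173853211 t 2.08 F [1.0796 0.331  0.189 ] op 1.001
```

>>> send_rows:
  moves: [-0.041,0,0,0,0,2,-0.082,0,0,0,0,4,-0.123,0.0,0,0,0,6.2,-0.164,0.0,0,0,0,6.2,-0.205,0.0,0,0,0,6.2]

```text
clock: 2.5
tool_pos: [0.4576, 0.0705, 0.2642]
eef_rot: [0.735, 0.678, 0.001, 0.0]
contact_force: [1.3, 0.6, -0.3]
opening: 1.002
```

>>> send_rows:
  moves: [-0.041,0,0,0,0,0,-0.082,0,0,0,0,0,-0.123,0.0,0,0,0,0,-0.164,0.0,0,0,0,0,-0.205,0.0,0,0,0,0]

```text
clock: 2.92
tool_pos: [0.4408, -0.1357, 0.2642]
eef_rot: [0.735, 0.678, 0.001, 0.0]
contact_force: [1.4, -0.2, 0.4]
opening: 1.0
```

>>> send_rows:
  moves: [-0.041,0,0,0,0,0,-0.082,0,0,0,0,0,-0.123,0.0,0,0,0,0,-0.164,0.0,0,0,0,0,-0.205,0.0,0,0,0,0]

```text
clock: 3.33
tool_pos: [0.4238, -0.3422, 0.2642]
eef_rot: [0.735, 0.678, 0.001, 0.0]
contact_force: [1.8, 0.2, -0.4]
opening: 1.003
```

```bash
python3 - <<'E'
from h import *
go([0.405,-0.34,0.26],-4.7)
p=snap('wrist','w1');C=cloud(p)
for q in ['lid_handle','lid_hinge','mould']:
    for d in imaging.pinpoint(q,p)[:2]:
        u,v=px(d['point']); print(q,d['score'],u,v,C[int(v),int(u)])
E
```

```text
yaw -4.7 rv [ 0.1425 -0.0703  0.0788]
  yaw 175.3 rv [   0.1104    0.2237 -179.921 ]
shift [ 0.0007 -0.0189  0.0042] dist 0.019400692967962964 cur [ 0.4238 -0.3422  0.2642] yaw now -4.621282853132495 t 3.33 F [ 1.7973  0.2326 -0.3519] op 1.003
lid_handle 0.57 266.28 178.92 [ 0.414  -0.3359  0.0438]
lid_hinge 0.95 397.824 177.702 [ 0.541  -0.3444  0.0474]
lid_hinge 0.62 117.376 171.696 [ 0.2708 -0.3169  0.0458]
mould 0.89 350.0 172.41 [ 0.496  -0.3362  0.0454]
mould 0.69 78.792 155.106 [ 0.2464 -0.2969  0.0621]
```

View pics/w1.png

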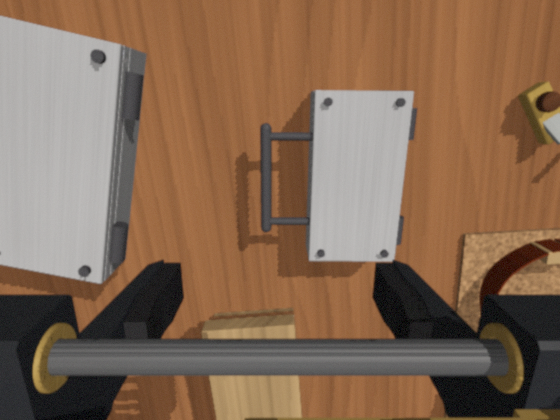

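```bash
python3 - <<'E'
from h import *
for n,(a,b,c,d) in {'wrist':(140,215,258,276),'top':(232,248,412,462)}.items():
    p=snap(n);C=cloud(p)
    X=C[a:b,c:d].reshape(-1,3); X=X[(X[:,2]>.034)&(X[:,2]<.06)]
    print(n,len(X),X.mean(0),X[:,2].max(), cv2.fitLine(X[:,:2].astype(np.float32),cv2.DIST_HUBER,0,.001,.001).ravel(), X.min(0),X.max(0))
    if n=='wrist':
        L=C[80:270,300:420].reshape(-1,3); L=L[(L[:,2]>.04)&(L[:,2]<.055)]; print('lid',cv2.minAreaRect(L[:,:2].astype(np.float32)))
E
```

```text
wrist 852 [ 0.4139 -0.3334  0.0425] 0.04593871538793863 [ 0.0897  0.996   0.4139 -0.3334] [ 0.4051 -0.3734  0.0372] [ 0.4258 -0.2979  0.0459]
lid ((0.4970875084400177, -0.3459319472312927), (0.16983303427696228, 0.10244041681289673), 85.21107482910156)
top 272 [ 0.4151 -0.3385  0.043 ] 0.04720204334004804 [ 0.1057  0.9944  0.4136 -0.3388] [ 0.4032 -0.3923  0.0371] [ 0.4368 -0.284   0.0472]
```

>>> send_rows:
  moves: [0.003,-0.0106,0.04,0,0,0,0.003,-0.0106,0.08,0,0,0,0.003,-0.0106,0.12,0,0,0,0.003,-0.0106,0.15,0,0,0,0.003,-0.0106,0.16,0,0,0]
  claw: 0.18
  grip_force: 15

```text
clock: 4.05
tool_pos: [0.4137, -0.3306, 0.1004]
eef_rot: [0.733, 0.68, 0.001, -0.004]
contact_force: [-0.2, -0.3, 0.2]
opening: 0.646
```

```bash
python3 - <<'E'
from h import *
go([0.4135,-0.338,0.044],-4.8)
p=snap('wrist','w2');C=cloud(p)
for d in imaging.pinpoint('lid_handle',p)[:2]:
        u,v=px(d['point']); print(d['score'],u,v,C[int(v),int(u)])
E
```

```text
yaw -4.8 rv [-0.2097 -0.4229  0.5054]
  yaw 175.2 rv [   0.6624   -0.3285 -179.4931]
shift [-0.0078  0.0005  0.0563] dist 0.05683675825829126 cur [ 0.4137 -0.3306  0.1004] yaw now -4.2938702925236285 t 4.05 F [-0.2312 -0.318   0.2377] op 0.646
0.91 281.512 259.812 [ 0.4159 -0.3351  0.0437]
```

View pics/w2.png

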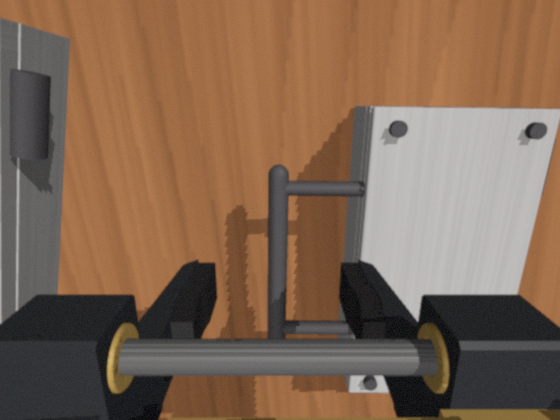

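>>> send_rows:
  moves: [-0.006,0.001,0.0,0,0,0,-0.0075,0.001,0.0,-0.2,-0.4,0.5,-0.0075,0.001,0.02,-0.2,-0.4,0.5,-0.0075,0.001,0.04,-0.2,-0.4,0.5,-0.0075,0.001,0.055,-0.2,-0.4,0.5]

```text
clock: 4.57
tool_pos: [0.4162, -0.3405, 0.0488]
eef_rot: [0.737, 0.676, 0.0, 0.003]
contact_force: [0.0, -0.5, 0.3]
opening: 0.412
```

>>> send_rows:
  moves: [0,0,0.001,0,0,0,0,0,0.001,0,0,0,0,0,0.001,0,0,0,0,0,0.001,0,0,0,0,0,0.001,0,0,0]
  claw: 1

```text
clock: 4.98
tool_pos: [0.4125, -0.341, 0.0491]
eef_rot: [0.737, 0.675, -0.001, 0.002]
contact_force: [-7.3, -0.0, 4.1]
opening: 0.114
```

>>> send_rows:
  moves: [0,0,0.0,0,0,0,0,0,0.0,0,0,0,0,0,0.0,0,0,0,0,0,0.0,0,0,0,0,0,0.0,0,0,0]

```text
clock: 5.4
tool_pos: [0.4125, -0.341, 0.0494]
eef_rot: [0.737, 0.675, -0.001, 0.002]
contact_force: [-1.6, 1.1, 0.8]
opening: 0.118
```

```bash
python3 - <<'E'
from h import *
go([0.4135,-0.338,0.044],-4.8)
E
```

```text
yaw -4.8 rv [ 0.0147  0.2453 -0.2309]
  yaw 175.2 rv [  0.3849  -0.023  179.7686]
shift [0.0031 0.0007 0.0054] dist 0.006317455632000683 cur [ 0.4125 -0.341   0.0494] yaw now -5.030915322432469 t 5.4 F [-1.5875  1.0777  0.7562] op 0.118
```

```bash
cat > arc.py <<'E'
from h import *
import sys
step=float(sys.argv[1]); H=np.array([0.5468,-0.3523,0.030]); off=0.0114
ax=np.array([np.cos(np.radians(-4.8)),np.sin(np.radians(-4.8)),0]); 
s=r.get_state(); T=R.from_quat(s['eef_rot']); B=s['tool_pos']+T.as_matrix()[:,2]*off
dx=(B-H)@ax; dz=B[2]-.03; ph=np.degrees(np.arctan2(dz,dx)); print('phi',ph,'theta',176.6-ph,'rad',np.hypot(dx,dz),'F',s['contact_force'],'op',s['opening'],s['clock'])
for k in range(1,6):
    p=np.radians(ph-step*k); t=H+ax*.135*np.cos(p)+[0,0,.135*np.sin(p)]
    print(np.round(T.inv().apply(t-B),4))
E
python3 arc.py 4
```

```text
phi 176.58292340570057 theta 0.017076594299425096 rad 0.13501431601462147 F [-1.5875  1.0777  0.7562] op 0.11805331980861868 5.4
[ 0.      0.0009 -0.0094]
[-0.      0.0025 -0.0187]
[-0.      0.0046 -0.0278]
[-0.0001  0.0075 -0.0368]
[-0.0001  0.0109 -0.0456]
```

>>> send_rows:
  moves: [0,0.001,-0.009,0,0,0,0,0.0025,-0.0187,0,0,0,0,0.0046,-0.028,0,0,0,0,0.0075,-0.037,0,0,0,0,0.011,-0.0456,0,0,0]

```text
clock: 5.82
tool_pos: [0.423, -0.3419, 0.0962]
eef_rot: [0.738, 0.675, -0.002, 0.001]
contact_force: [-3.1, -0.5, -3.1]
opening: 0.114
```

```bash
python3 arc.py 5
```

```text
phi 156.19559718887834 theta 20.404402811121656 rad 0.1358232496244151 F [-3.0707 -0.5126 -3.1265] op 0.11378483093501461 5.8167
[ 0.0001  0.006  -0.0102]
[ 0.      0.0121 -0.0203]
[ 0.      0.019  -0.0298]
[ 0.      0.0268 -0.0386]
[ 0.      0.0353 -0.0468]
```

>>> send_rows:
  moves: [0,0.006,-0.0105,0,0,0,0,0.0125,-0.0205,0,0,0,0,0.0194,-0.03,0,0,0,0,0.027,-0.039,0,0,0,0,0.0355,-0.047,0,0,0]

```text
clock: 6.23
tool_pos: [0.4552, -0.3448, 0.1445]
eef_rot: [0.738, 0.675, -0.004, -0.001]
contact_force: [-8.0, 0.1, 2.7]
opening: 0.114
```

```bash
python3 arc.py 5
```

```text
phi 131.73743579843247 theta 44.86256420156752 rad 0.13812316896796503 F [-7.9712  0.1055  2.739 ] op 0.11407867636994379 6.2333
[ 0.0002  0.0112 -0.0052]
[ 0.0003  0.0209 -0.0119]
[ 0.0003  0.0311 -0.0177]
[ 0.0004  0.0418 -0.0226]
[ 0.0004  0.0529 -0.0266]
```

>>> send_rows:
  moves: [0,0.0105,-0.006,0,0,0,0,0.0205,-0.0125,0,0,0,0,0.031,-0.018,0,0,0,0,0.0418,-0.0226,0,0,0,0,0.053,-0.0266,0,0,0]

```text
clock: 6.65
tool_pos: [0.5057, -0.3494, 0.1736]
eef_rot: [0.739, 0.674, -0.005, -0.003]
contact_force: [-6.8, 2.3, 8.6]
opening: 0.118
```

```bash
python3 arc.py 5
```

```text
phi 107.35968427517095 theta 69.24031572482905 rad 0.1384680507206161 F [-6.7713  2.2643  8.5869] op 0.11780479362764251 6.65
[0.0006 0.0124 0.0001]
[ 0.0007  0.024  -0.002 ]
[ 0.0008  0.0357 -0.0031]
[ 0.0009  0.0475 -0.0033]
[ 0.001   0.0592 -0.0023]
```

>>> send_rows:
  moves: [0,0.012,0,0,0,0,0,0.0235,-0.0015,0,0,0,0,0.0355,-0.003,0,0,0,0,0.0475,-0.003,0,0,0,0,0.0595,-0.0023,0,0,0]

```text
clock: 7.07
tool_pos: [0.5656, -0.3547, 0.1773]
eef_rot: [0.738, 0.674, -0.005, -0.003]
contact_force: [-2.5, -0.5, 2.3]
opening: 0.114
```

```bash
python3 arc.py 4
```

```text
phi 82.11277382024203 theta 94.48722617975797 rad 0.13721351782575059 F [-2.5042 -0.524   2.2607] op 0.11370146243923618 7.0667
[0.0009 0.009  0.0037]
[0.001  0.0182 0.0059]
[0.001  0.0272 0.0087]
[0.0011 0.036  0.0121]
[0.0012 0.0445 0.0161]
```

>>> send_rows:
  moves: [0,0.009,0.003,0,0,0,0,0.018,0.005,0,0,0,0,0.026,0.0075,0,0,0,0,0.033,0.01,0,0,0,0,0.037,0.0115,0,0,0]

```text
clock: 7.48
tool_pos: [0.598, -0.3582, 0.1672]
eef_rot: [0.739, 0.674, -0.008, -0.007]
contact_force: [-21.3, 5.3, 24.6]
opening: 0.116
```

```bash
python3 arc.py 1; python3 -c "
from h import *
snap('top','top2');snap('scene','scene2')"
```

```text
phi 67.80677092922257 theta 108.79322907077743 rad 0.13582470168136002 F [-21.2979   5.3309  24.5779] op 0.11592387430112235 7.4833
[0.0016 0.0019 0.0016]
[0.0016 0.0041 0.0025]
[0.0016 0.0062 0.0035]
[0.0017 0.0084 0.0044]
[0.0017 0.0105 0.0055]
```

View pics/scene2.png

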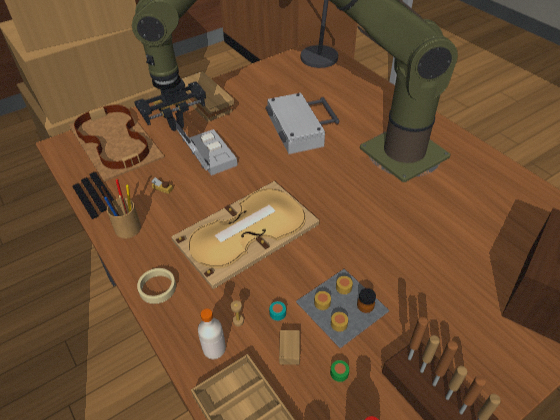

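The lid is at its stop: theta is about 1.90 rad and the force has risen. I'll release the bar and back away upward.

>>> send_rows:
  moves: [0,-0.001,0,0,0,0,0,-0.001,0,0,0,0,0,-0.001,0,0,0,0,0,-0.001,0,0,0,0,0,-0.001,0,0,0,0]
  claw: 0.4

```text
clock: 8.0
tool_pos: [0.5976, -0.3578, 0.1669]
eef_rot: [0.739, 0.674, -0.008, -0.007]
contact_force: [-1.0, 0.1, -1.3]
opening: 0.301
```

```bash
python3 -c "
from h import *
go([0.46,-0.345,0.30],-4.8); go([0.598,-.358,.24],-4.8)"
```

```text
yaw -4.8 rv [-1.1394  0.1387 -0.434 ]
  yaw 175.2 rv [  0.2173   1.7855 179.557 ]
shift [-0.0001 -0.1409 -0.1304] dist 0.1919148138714154 cur [ 0.5976 -0.3578  0.1669] yaw now -5.235431812521661 t 8.0 F [-1.0303  0.0826 -1.3268] op 0.301
  yaw -4.8 rv [-1.1394  0.1387 -0.434 ]
  yaw 175.2 rv [  0.2173   1.7855 179.557 ]
shift [-0.0003 -0.0011 -0.0731] dist 0.07312987666836754 cur [ 0.5976 -0.3578  0.1669] yaw now -5.235431812521661 t 8.0 F [-1.0303  0.0826 -1.3268] op 0.301
```

>>> send_rows:
  moves: [0,0,-0.02,0,0,0,0,0,-0.05,0,0,0,0,0,-0.08,0,0,0,0,0,-0.11,-1.1,0,0,0,0,-0.13,-1.1,0,0]

```text
clock: 8.42
tool_pos: [0.6011, -0.3583, 0.3001]
eef_rot: [0.739, 0.674, -0.0, 0.003]
contact_force: [1.3, -1.0, 1.4]
opening: 0.304
```

```bash
python3 -c "
from h import *
print(r.get_state()['q'])
go([0.50,-0.345,0.25],85.2)"
```

```text
[ 0.4242  0.7631  0.0983  1.2768 -0.0736  1.1001  0.4371]
  yaw 85.2 rv [ -0.0151   0.3547 -90.4377]
  yaw 265.2 rv [ 0.3539  0.0151 89.5618]
shift [ 0.0042 -0.1021  0.0497] dist 0.11364342841372438 cur [ 0.6011 -0.3583  0.3001] yaw now -5.237507413652632 t 8.42 F [ 1.28   -1.0384  1.4147] op 0.304
```

>>> send_rows:
  moves: [0,-0.03,0,0,0,-7,0,-0.06,0.01,0,0,-14,0.002,-0.09,0.02,0,0,-21,0.004,-0.1,0.03,0,0,-28,0.004,-0.102,0.04,0,0.3,-35]
  claw: -0.2

```text
clock: 8.83
tool_pos: [0.4974, -0.3449, 0.2598]
eef_rot: [0.5, 0.866, 0.0, 0.0]
contact_force: [0.8, -0.5, 0.5]
opening: 0.597
```

>>> send_rows:
  moves: [0,0,0,0,0,-7,0,0,0,0,0,-14,0,0,0,0,0,-21,0,0,0,0,0,-28,0,0,0,0,0,-35]

```text
clock: 9.25
tool_pos: [0.4978, -0.3449, 0.2598]
eef_rot: [0.213, 0.977, 0.0, 0.001]
contact_force: [-0.4, 0.4, 0.2]
opening: 0.601
```

>>> send_rows:
  moves: [0,0,0,0,0,-7,0,0,0,0,0,-14,0,0,0,0,0,-20.5,0,0,0,0,0,-20.5,0,0,0,0,0,-20.5]

```text
clock: 9.67
tool_pos: [0.498, -0.345, 0.2597]
eef_rot: [0.038, 0.999, 0.001, 0.001]
contact_force: [-0.5, 0.0, 1.0]
opening: 0.596
```

```bash
python3 - <<'E'
from h import *
go([0.49,-0.345,0.20],85.2)
p=snap('wrist','w3');C=cloud(p)
for d in imaging.silhouettes('pad_a',p):
    v,u=np.nonzero(d['pixels']); X=C[d['pixels']]; X=X[X[:,2]>.025]; print(d['score'],u.mean(),v.mean(),X.mean(0),len(X),cv2.minAreaRect(X[:,:2].astype(np.float32)))
for d in imaging.pinpoint('pad_a',p): print(d['score'],px(d['point']))
E
```

```text
yaw 85.2 rv [0.0713 0.0966 0.4802]
  yaw 265.2 rv [  -0.1514    0.1118 -179.5197]
shift [ 0.008  -0.0006  0.0597] dist 0.06021167515532658 cur [ 0.498  -0.345   0.2597] yaw now 85.68028054132722 t 9.67 F [-0.5358  0.0301  1.0238] op 0.596
0.89 224.8049615055603 175.61248930710008 [ 0.4879 -0.3964  0.0371] 1158 ((0.48912739753723145, -0.39687809348106384), (0.027730822563171387, 0.04186461493372917), 84.81641387939453)
0.77 276.5925572519084 177.23187022900763 [ 0.4932 -0.3456  0.0378] 1042 ((0.4946795403957367, -0.3457295298576355), (0.02509951964020729, 0.04075021669268608), 85.31452941894531)
0.93 [226.016 177.408]
0.84 [278.88 178.5 ]
0.23 [324.576 328.692]
```

View pics/w3.png

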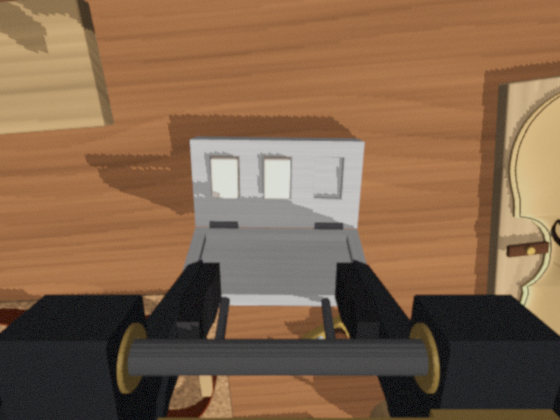

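Image w3 shows two pads, at (225,177) and (277,177). The third cavity, at (329,177), is empty. I'll cross-check the pads with the top camera.

```bash
python3 - <<'E'
from h import *
for n in ['wrist','top','scene']:
    p=snap(n,'z_'+n);C=cloud(p)
    for d in imaging.silhouettes('pad_a',p):
        if d['score']<.3: continue
        v,u=np.nonzero(d['pixels']); X=C[d['pixels']]; X=X[(X[:,2]>.034)&(X[:,2]<.042)]
        if len(X)<10: continue
        print(n,d['score'],u.mean(),v.mean(),X.mean(0),len(X),wz(p,((u.min()+u.max())/2,(v.min()+v.max())/2),.038))
    if n=='wrist':
        M=C[145:220,195:360].reshape(-1,3); print(np.histogram(M[:,2],bins=np.arange(.02,.044,.002)))
        im=p['image'];
        # image-based edges of pads
        hsv=cv2.cvtColor(im,cv2.COLOR_RGB2HSV)
        print(im[177,200:360:4].tolist())
E
```

```text
wrist 0.9 224.49435273675064 176.39270199826237 [ 0.4893 -0.3973  0.038 ] 1047 [ 0.4883 -0.3972  0.038 ]
wrist 0.65 276.5300092336103 177.36934441366574 [ 0.494  -0.3458  0.0381] 1037 [ 0.4931 -0.3457  0.038 ]
(array([   1,  388,  761,  122, 3319, 5534,   76,   45,  876, 1151,   15]), array([0.02 , 0.022, 0.024, 0.026, 0.028, 0.03 , 0.032, 0.034, 0.036,
       0.038, 0.04 , 0.042]))
[[196, 194, 192], [195, 193, 192], [152, 149, 149], [206, 202, 193], [216, 220, 210], [219, 221, 212], [219, 221, 212], [217, 220, 211], [217, 220, 212], [211, 213, 205], [181, 180, 177], [197, 196, 194], [196, 194, 193], [196, 194, 193], [192, 189, 186], [149, 147, 144], [177, 172, 163], [217, 221, 210], [218, 220, 211], [218, 221, 212], [219, 222, 214], [219, 221, 214], [217, 219, 210], [182, 181, 179], [194, 192, 191], [194, 192, 191], [193, 192, 190], [192, 190, 190], [193, 191, 190], [193, 191, 189], [194, 192, 190], [194, 192, 189], [194, 192, 190], [193, 192, 191], [182, 180, 178], [141, 138, 139], [189, 187, 185], [194, 193, 191], [194, 193, 192], [192, 191, 189]]
top 0.59 436.56716417910445 208.37313432835822 [ 0.4932 -0.3443  0.0386] 175 [ 0.4928 -0.3437  0.038 ]
top 0.42 457.6222222222222 216.53333333333333 [ 0.4734 -0.3943  0.0385] 41 [ 0.4734 -0.3935  0.038 ]
scene 0.43 213.1 145.84444444444443 [ 0.4957 -0.3437  0.0375] 71 [ 0.4988 -0.3396  0.038 ]
scene 0.39 206.82666666666665 136.68 [ 0.4907 -0.3949  0.0375] 60 [ 0.4905 -0.3929  0.038 ]
```

>>> send_rows:
  moves: [0.0045,-0.001,0.04,0,0,0.5,0.0045,-0.001,0.08,0,0,0.5,0.0045,-0.001,0.12,0,0,0.5,0.0045,-0.001,0.15,0,0,0.5,0.0045,-0.001,0.155,0,0,0.5]
  claw: 0.14

```text
clock: 10.53
tool_pos: [0.4905, -0.3438, 0.0998]
eef_rot: [0.04, 0.999, 0.002, -0.003]
contact_force: [-0.8, 0.4, 0.3]
opening: 0.429
```

```bash
python3 - <<'E'
from h import *
p=snap('wrist','w4');C=cloud(p)
go([0.4935,-0.3455,0.057],85.2)
for d in imaging.silhouettes('pad_a',p):
        v,u=np.nonzero(d['pixels']); X=C[d['pixels']]; X=X[(X[:,2]>.034)&(X[:,2]<.042)]
        print(d['score'],u.mean(),v.mean(),X.mean(0),len(X),wz(p,((u.min()+u.max())/2,(v.min()+v.max())/2),.038))
E
```

```text
yaw 85.2 rv [ 0.1994 -0.2808  0.1741]
  yaw 265.2 rv [   0.4406    0.3129 -179.825 ]
shift [-0.0023 -0.0012  0.0445] dist 0.04459362271940395 cur [ 0.4915 -0.3443  0.1015] yaw now 85.3736541222632 t 10.58 F [-0.4316  0.1738 -0.4267] op 0.428
0.81 182.9099846390169 246.96682027649769 [ 0.4875 -0.3976  0.038 ] 2855 [ 0.4875 -0.3964  0.038 ]
0.8 274.2953081876725 249.6819993866912 [ 0.4932 -0.346   0.0381] 3014 [ 0.492  -0.3457  0.038 ]
```

View pics/w4.png

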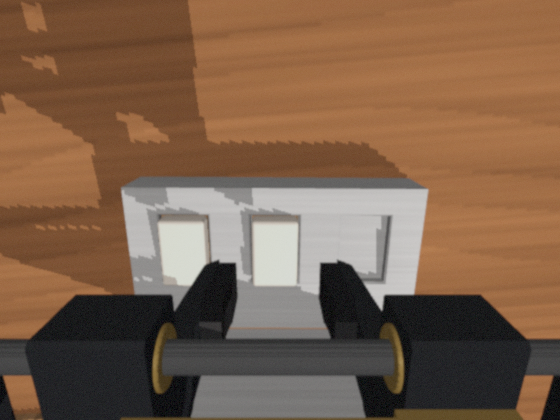

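>>> send_rows:
  moves: [-0.0018,-0.0014,0.01,0,0,0.2,-0.0018,-0.0014,0.025,0.2,-0.3,0.2,-0.0018,-0.0014,0.037,0.2,-0.3,0.2,-0.0018,-0.0014,0.043,0.2,-0.3,0.2,-0.0018,-0.0014,0.0445,0.2,-0.3,0.2]

```text
clock: 11.05
tool_pos: [0.4947, -0.3465, 0.0591]
eef_rot: [0.042, 0.999, -0.001, 0.002]
contact_force: [-0.3, 0.4, -0.3]
opening: 0.428
```

```bash
python3 - <<'E'
from h import *
go([0.493,-0.3457,0.057],85.2)
E
```

```text
yaw 85.2 rv [-0.0954  0.2176 -0.0343]
  yaw 265.2 rv [  0.3417   0.1498 179.9653]
shift [0.0017 0.0006 0.0021] dist 0.0028149035506850636 cur [ 0.4947 -0.3465  0.0591] yaw now 85.16552637212375 t 11.05 F [-0.2835  0.3532 -0.2816] op 0.428
```

>>> send_rows:
  moves: [0.0015,0.0006,0.002,-0.1,0.2,0,0.0015,0.0006,0.002,-0.1,0.2,0,0.0015,0.0006,0.002,-0.1,0.2,0,0.0015,0.0006,0.002,-0.1,0.2,0,0.0015,0.0006,0.002,-0.1,0.2,0]

```text
clock: 11.47
tool_pos: [0.4935, -0.346, 0.0576]
eef_rot: [0.042, 0.999, -0.0, 0.001]
contact_force: [-0.8, -0.4, 0.3]
opening: 0.43
```

>>> send_rows:
  moves: [0,0,0,0,0,0,0,0,0,0,0,0,0,0,0,0,0,0,0,0,0,0,0,0,0,0,0,0,0,0]
  claw: 1
  grip_force: 10

```text
clock: 11.88
tool_pos: [0.4937, -0.346, 0.0578]
eef_rot: [0.042, 0.999, -0.0, 0.001]
contact_force: [0.6, 0.1, 2.5]
opening: 0.291
```

```bash
python3 - <<'E'
from h import *
go([0.493,-0.3457,0.057],85.2)
E
```

```text
yaw 85.2 rv [-0.0251  0.0825 -0.0396]
  yaw 265.2 rv [  0.1295   0.0395 179.9604]
shift [0.0007 0.0003 0.0008] dist 0.0010830014604226374 cur [ 0.4937 -0.346   0.0578] yaw now 85.16042636770136 t 11.88 F [0.5587 0.0503 2.549 ] op 0.291
```

>>> send_rows:
  moves: [0,0,-0.004,0,0,0,0,0,-0.01,0,0,0,0,0,-0.02,0,0,0,0,0,-0.05,0,0,0,0,0,-0.08,0,0,0]

```text
clock: 12.3
tool_pos: [0.4928, -0.3455, 0.1384]
eef_rot: [0.042, 0.999, 0.0, -0.0]
contact_force: [0.5, -0.3, 0.8]
opening: 0.291
```

>>> send_rows:
  moves: [0,0,-0.03,0,0,0,0,0,-0.05,0,0,0,0,0,-0.06,0,0,0,0,0,-0.06,0,0,0,0,0,-0.06,0,0,0]

```text
clock: 12.72
tool_pos: [0.4925, -0.3455, 0.1984]
eef_rot: [0.042, 0.999, 0.0, -0.0]
contact_force: [-0.5, 0.1, -0.5]
opening: 0.293
```

```bash
python3 - <<'E'
from h import *
p=snap('wrist','w5')
go([0.59,-0.004,0.2],93)
t=snap('top','t5');C=cloud(t)
E
```

```text
yaw 93 rv [ 0.0879 -0.151  -7.8237]
  yaw 273 rv [ -0.2273  -0.1323 172.1761]
shift [-0.069   0.3483 -0.0023] dist 0.35505483467261834 cur [ 0.492  -0.3453  0.1975] yaw now 85.17615216329686 t 12.77 F [ 0.0364 -0.3247  0.0041] op 0.291
```

View pics/w5.png

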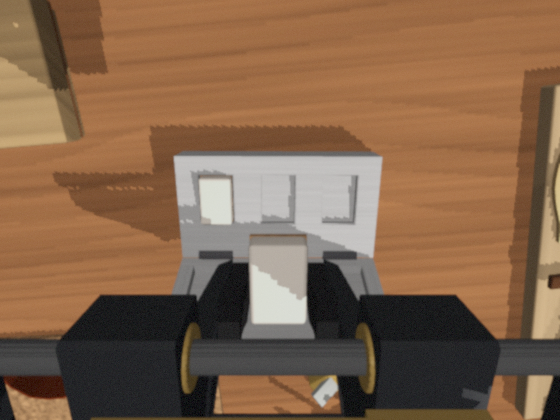

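>>> send_rows:
  moves: [-0.005,0.04,0,0,0,-2,-0.01,0.08,0,0,0,-4,-0.015,0.12,0,0,0,-6,-0.02,0.16,0,0,0,-7.8,-0.025,0.2,0,0,0,-7.8]

```text
clock: 13.23
tool_pos: [0.5327, -0.146, 0.1956]
eef_rot: [-0.027, 1.0, 0.002, -0.003]
contact_force: [1.0, 0.7, 0.8]
opening: 0.293
```

>>> send_rows:
  moves: [0,0.04,0,0,0,0,0,0.08,-0.01,0,0,0,0,0.11,-0.02,0,0,0,0,0.14,-0.04,0,0,0,0,0.145,-0.06,0,0,0]

```text
clock: 13.65
tool_pos: [0.5238, 0.0058, 0.2552]
eef_rot: [-0.031, 0.999, 0.004, -0.005]
contact_force: [-0.3, 0.5, 0.2]
opening: 0.294
```

```bash
cat > strip.py <<'E'
from h import *
def strip(p,tag):
    C=cloud(p); im=p['image'].astype(int)
    m=(im.min(2)>150)&((im.max(2)-im.min(2))<40)&(C[...,2]>.033)&(C[...,2]<.047)&(abs(C[...,0]-.59)<.11)&(abs(C[...,1])<.05)
    m=m.astype(np.uint8); n,l,st,ce=cv2.connectedComponentsWithStats(m); k=1+np.argmax(st[1:,4]); m=l==k
    X=C[m]; 
    # reproject on plane z=.04
    v,u=np.nonzero(m); Q=np.array([wz(p,(a,b),.0405) for a,b in zip(u,v)])
    print(tag,len(X),'rect',cv2.minAreaRect(Q[:,:2].astype(np.float32)),'z med',np.median(X[:,2]))
    # edges: midline of strip
    xs=[];ys=[]
    for x0 in np.arange(.49,.69,.01):
        s=Q[abs(Q[:,0]-x0)<.005]
        if len(s)>8: xs.append(x0); ys.append((np.percentile(s[:,1],1)+np.percentile(s[:,1],99))/2)
    f=np.polyfit(xs,ys,1); print(tag,'seam y at .59',np.polyval(f,.59),'az',np.degrees(np.arctan(f[0])),len(xs),'resid',np.std(np.array(ys)-np.polyval(f,xs)))
    # arch fit: cylinder crest from depth
    B=C.reshape(-1,3); a=np.arctan(f[0]); d=np.array([np.cos(a),np.sin(a)]); nrm=np.array([-d[1],d[0]])
    rel=B[:,:2]-[.59,np.polyval(f,.59)]; s_=rel@d; t_=rel@nrm
    k=(abs(s_)<.06)&(abs(t_)<.03)&(B[:,2]>.03)&(B[:,2]<.046)
    g=np.polyfit(t_[k],B[k,2],2); print(tag,'arch crest offset',-g[1]/2/g[0],'R',-.5/g[0],'ztop',g[2],k.sum())
    return m
if __name__=='__main__':
    for n in ['top','wrist']:
        p=snap(n,'strip_'+n); strip(p,n)
E
python3 strip.py; python3 -c "
from h import *
go([0.59,-.004,.2],93)"
```

```text
yaw 93 rv [ 0.3714 -0.1807  0.4981]
  yaw 273 rv [   0.283     0.5819 -179.5007]
shift [-0.0633 -0.0126  0.0586] dist 0.08723101886230958 cur [0.5262 0.0044 0.2589] yaw now 93.49753584023615 t 13.7 F [1.0545 0.9399 1.5647] op 0.289Traceback (most recent call last):
  File "strip.py", line 24, in <module>
    p=snap(n,'strip_'+n); strip(p,n)
                          ~~~~~^^^^^
  File "strip.py", line 5, in strip
    m=m.astype(np.uint8); n,l,st,ce=cv2.connectedComponentsWithStats(m); k=1+np.argmax(st[1:,4]); m=l==k
                                                                             ~~~~~~~~~^^^^^^^^^^
    return _wrapfunc(a, 'argmax', axis=axis, out=out, **kwds)
    return bound(*args, **kwds)
ValueError: attempt to get argmax of an empty sequence
```

```bash
sed -i "s/for n in \['top','wrist'\]/import sys\n    for n in sys.argv[1:]/" strip.py; python3 strip.py wrist
```

```text
wrist 2316 rect ((0.5399460792541504, -0.007609853520989418), (0.07692606747150421, 0.030407344922423363), 3.2133841514587402) z med 0.04038243264332328
wrist seam y at .59 -0.005223564168786016 az 2.9224602550062806 9 resid 0.00013314971341069334
wrist arch crest offset -4.4296818785636396e-05 R 0.06622921935646528 ztop 0.0408435020704728 3107
```

View pics/strip_wrist.png

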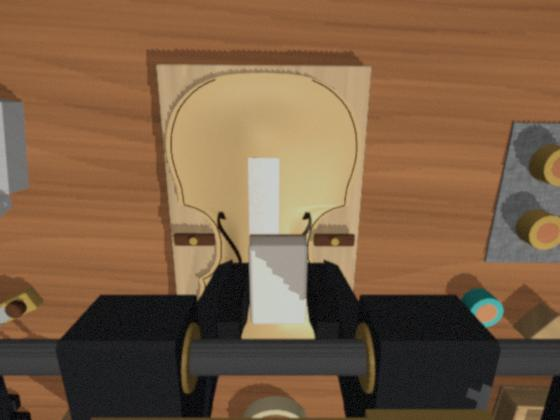

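```bash
cat > padtool.py <<'E'
from h import *
p=snap('wrist'); s=r.get_state(); C=cloud(p); T=R.from_quat(s['eef_rot'])
L=T.inv().apply(C.reshape(-1,3)-s['tool_pos']).reshape(C.shape)
m=(abs(L[...,0])<.04)&(abs(L[...,1])<.014)&(L[...,2]>.012)&(L[...,2]<.045)&(p['image'].min(2)>120)
X=L[m]; top=X[X[:,2]<.0235]; print(len(X),len(top),'min',np.percentile(X,0.5,axis=0),'max',np.percentile(X,99.5,axis=0),'top med',np.median(top,0),np.percentile(top,[1,99],axis=0))
E
python3 padtool.py
```

```text
4345 4326 min [-0.0217 -0.0106  0.0166] max [0.0177 0.0139 0.0203] top med [-0.0005  0.0016  0.0181] [[-0.0212 -0.0104  0.0168]
 [ 0.0173  0.0137  0.0196]]
```

```bash
python3 - <<'E'
from h import *
p=snap('wrist'); s=r.get_state(); C=cloud(p); T=R.from_quat(s['eef_rot'])
L=T.inv().apply(C.reshape(-1,3)-s['tool_pos']).reshape(C.shape)
for v in (245,260,280,300,315):
    row=p['image'][v].astype(int); 
    print(v,[(u,row[u].tolist(),np.round(L[v,u]*1000,1).tolist()) for u in (246,249,252,300,304,306,308,310)])
print(s['tool_pos'],s['qd'])
Rm=cv2.Rodrigues(np.array(p['rvec'],float))[0]; t=np.array(p['tvec'],float).ravel()
Tm=T.as_matrix(); c=-Rm.T@t; print('cam in tool',Tm.T@(c-s['tool_pos'])); print((Tm.T@Rm.T))
E
```

```text
245 [(246, [175, 144, 97], [-66.9, -31.4, 217.7]), (249, [140, 123, 101], [16.9, -11.6, 21.4]), (252, [139, 131, 121], [17.5, -10.2, 20.0]), (300, [142, 137, 128], [17.7, 10.6, 19.6]), (304, [133, 125, 119], [17.9, 12.3, 19.2]), (306, [130, 117, 100], [17.4, 13.3, 20.3]), (308, [192, 172, 124], [-71.2, 33.9, 227.9]), (310, [198, 189, 141], [-72.2, 36.2, 230.2])]
260 [(246, [94, 74, 47], [-84.4, -32.0, 218.5]), (249, [152, 140, 125], [10.9, -11.6, 18.9]), (252, [195, 193, 183], [10.8, -10.3, 19.2]), (300, [163, 155, 144], [11.0, 10.7, 18.7]), (304, [155, 146, 139], [10.6, 12.5, 19.6]), (306, [146, 135, 121], [11.2, 13.3, 18.4]), (308, [190, 167, 119], [-89.9, 34.6, 230.3]), (310, [198, 182, 134], [-90.4, 36.9, 231.2])]
280 [(246, [21, 20, 23], [7.3, -12.0, 7.6]), (249, [106, 99, 92], [0.2, -11.9, 20.5]), (252, [193, 187, 177], [1.2, -10.4, 18.8]), (300, [163, 156, 147], [1.4, 10.9, 18.5]), (304, [152, 144, 136], [0.7, 12.8, 19.6]), (306, [102, 97, 90], [0.7, 13.7, 19.7]), (308, [20, 23, 23], [5.5, 13.7, 10.9]), (310, [0, 4, 3], [7.5, 14.2, 7.2])]
300 [(246, [22, 29, 22], [-0.5, -12.0,
[... 166 characters left out ...]
0, 13.0, 18.9]), (306, [133, 129, 119], [-8.9, 13.8, 18.7]), (308, [12, 11, 4], [-2.9, 13.8, 9.0]), (310, [13, 16, 17], [0.5, 14.0, 3.5])]
315 [(246, [28, 29, 23], [-6.9, -12.1, 4.0]), (249, [168, 140, 97], [-150.6, -30.2, 216.9]), (252, [180, 171, 161], [-16.5, -10.8, 18.2]), (300, [199, 202, 197], [-16.8, 11.3, 18.8]), (304, [195, 196, 186], [-17.1, 13.2, 19.2]), (306, [191, 192, 156], [-155.4, 33.7, 224.1]), (308, [127, 129, 95], [-9.0, 13.8, 7.1]), (310, [20, 18, 20], [-6.0, 14.2, 2.8])]
[ 0.5249 -0.0021  0.255 ] [ 0.0191  0.0173  0.016   0.0162  0.     -0.0004 -0.0017]
cam in tool [ 0.0782  0.0006 -0.1221]
[[ 0.0021 -0.9514 -0.3078]
 [ 1.      0.0015  0.002 ]
 [-0.0015 -0.3078  0.9514]]
```

>>> send_rows:
  moves: [0.03,-0.001,0,0,0,-0.5,0.03,-0.001,0,0,0,-0.5,0.03,-0.001,0,0,0,-0.5,0.03,-0.001,0,0,0,-0.5,0.03,-0.001,0,0,0,-0.5]

```text
clock: 14.27
tool_pos: [0.4956, -0.0053, 0.2546]
eef_rot: [-0.03, 1.0, 0.001, -0.004]
contact_force: [0.0, 0.4, -0.3]
opening: 0.294
```

>>> send_rows:
  moves: [0,0,0,0,0,0,0,0,0,0,0,0,0,0,0,0,0,0,0,0,0,0,0,0,0,0,0,0,0,0]

```text
clock: 14.68
tool_pos: [0.4957, -0.0053, 0.2546]
eef_rot: [-0.03, 1.0, 0.001, -0.004]
contact_force: [0.1, -0.5, 0.4]
opening: 0.294
```

```bash
python3 strip.py wrist; python3 strip.py wrist;python3 padtool.py; python3 -c "
from h import *
go([0.626,-.0032,.15],93); print(r.get_state()['qd'])"
```

```text
wrist 1282 rect ((0.5227981805801392, -0.008736502379179), (0.04409191012382507, 0.03028501570224762), 2.4735124111175537) z med 0.04037578780291391
wrist seam y at .59 -0.004798502300343038 az 3.239155587395425 5 resid 0.0001906102899689665
wrist arch crest offset -0.0005362309481801186 R 0.06890894432349692 ztop 0.04077831699640036 1002
wrist 1280 rect ((0.5227628350257874, -0.008738871663808823), (0.0440949909389019, 0.030286528170108795), 2.4750661849975586) z med 0.04037782581395505
wrist seam y at .59 -0.004707350180745577 az 3.29917599075752 5 resid 0.0001897765621385817
wrist arch crest offset -0.00041286505084320367 R 0.0685859614003898 ztop 0.04078761249531906 997
4420 4395 min [-0.0207 -0.0128  0.0181] max [0.0188 0.0121 0.0316] top med [ 0.0004 -0.0003  0.0196] [[-0.0205 -0.0127  0.0182]
 [ 0.0183  0.0118  0.0211]]
  yaw 93 rv [ 0.1494 -0.467   0.4458]
  yaw 273 rv [   0.7317    0.2341 -179.5525]
shift [-0.1311 -0.006   0.1036] dist 0.16719000920934723 cur [ 0.4956 -0.0053  0.2547] yaw now 93.44521501195717 t 14.83 F [-0.2541  0.3427 -0.3554] op 0.295
[-0.0007 -0.0003 -0.0002 -0.0009 -0.0003 -0.001  -0.0013]
```

>>> send_rows:
  moves: [-0.04,-0.002,0.02,0,0,0,-0.08,-0.004,0.05,0.1,-0.4,0.4,-0.11,-0.006,0.085,0.1,-0.4,0.4,-0.13,-0.006,0.12,0.1,-0.4,0.4,-0.13,-0.006,0.155,0.1,-0.4,0.4]

```text
clock: 15.25
tool_pos: [0.6289, -0.0028, 0.1039]
eef_rot: [-0.026, 1.0, 0.001, 0.004]
contact_force: [1.2, 0.1, -0.4]
opening: 0.295
```

>>> send_rows:
  moves: [0,0,0,0,0,0,0,0,0,0,0,0,0,0,0,0,0,0,0,0,0,0,0,0,0,0,0,0,0,0]

```text
clock: 15.67
tool_pos: [0.63, -0.0028, 0.1071]
eef_rot: [-0.026, 1.0, 0.001, 0.006]
contact_force: [0.1, -0.4, 0.4]
opening: 0.292
```

```bash
python3 strip.py wrist; python3 -c "
from h import *
go([0.625,-.003,.081],93); print(r.get_state()['qd'])"
```

```text
wrist 10894 rect ((0.5665276050567627, -0.006340416148304939), (0.11603047698736191, 0.03024924173951149), 3.0757253170013428) z med 0.04056642425837876
wrist seam y at .59 -0.004046210802623776 az -0.1803745469591902 12 resid 0.0012013172183818705
wrist arch crest offset -0.0017341476613056091 R 0.06597369781381351 ztop 0.040929381815588306 21332
  yaw 93 rv [ 0.0759  0.6443 -0.0111]
  yaw 273 rv [  1.012   -0.1193 179.9861]
shift [0.0051 0.     0.0257] dist 0.0262102265890334 cur [ 0.6298 -0.0028  0.1068] yaw now 92.98936212419896 t 15.72 F [ 0.3523  0.201  -0.1488] op 0.294
[-0.0009  0.012   0.0026  0.0032  0.002  -0.0017 -0.0003]
```

View pics/strip_wrist.png

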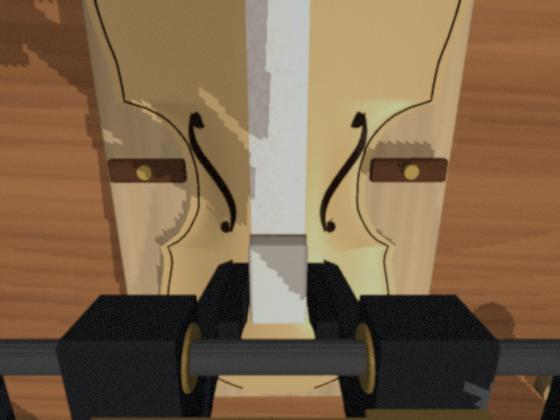

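>>> send_rows:
  moves: [0.003,0,0.008,0,0.3,0,0.005,0,0.016,0.1,0.6,0,0.005,0,0.022,0.1,0.6,0,0.005,0,0.025,0.1,0.6,0,0.005,0,0.026,0.1,0.6,0]

```text
clock: 16.13
tool_pos: [0.6244, -0.0031, 0.0796]
eef_rot: [-0.026, 1.0, -0.0, -0.001]
contact_force: [-0.3, -0.0, -1.3]
opening: 0.288
```

>>> send_rows:
  moves: [0,0,0,0,0,0,0,0,0,0,0,0,0,0,0,0,0,0,0,0,0,0,0,0,0,0,0,0,0,0]

```text
clock: 16.55
tool_pos: [0.6246, -0.0031, 0.0798]
eef_rot: [-0.026, 1.0, -0.0, -0.0]
contact_force: [0.3, -0.5, -0.4]
opening: 0.296
```

```bash
python3 -c "
from h import *
go([0.625,-.003,.0745],93); print(r.get_state()['qd'])"
```

```text
yaw 93 rv [-0.0303 -0.0403 -0.0039]
  yaw 273 rv [ -0.0633   0.0476 179.9961]
shift [-0.0004  0.0001  0.0053] dist 0.0052785784517561185 cur [ 0.6246 -0.0031  0.0798] yaw now 92.9960937040009 t 16.55 F [ 0.3484 -0.5416 -0.4043] op 0.296
[ 0.0022 -0.0018  0.0011  0.0025  0.      0.0002 -0.0001]
```

>>> send_rows:
  moves: [0,0,0.001,0,0,0,0,0,0.002,0,0,0,0,0,0.003,0,0,0,0,0,0.004,0,0,0,0,0,0.0045,0,0,0]

```text
clock: 16.97
tool_pos: [0.6245, -0.0031, 0.0751]
eef_rot: [-0.026, 1.0, -0.0, -0.0]
contact_force: [-0.4, 0.4, -0.2]
opening: 0.295
```

>>> send_rows:
  moves: [0,0,0.0005,0,0,0,0,0,0.001,0,0,0,0,0,0.001,0,0,0,0,0,0.001,0,0,0,0,0,0.001,0,0,0]

```text
clock: 17.38
tool_pos: [0.6245, -0.0031, 0.0741]
eef_rot: [-0.026, 1.0, -0.0, -0.0]
contact_force: [0.2, -1.0, -0.7]
opening: 0.291
```

>>> send_rows:
  moves: [0,0,0.0003,0,0,0,0,0,0.0006,0,0,0,0,0,0.0008,0,0,0,0,0,0.0008,0,0,0,0,0,0.0008,0,0,0]

```text
clock: 17.8
tool_pos: [0.6246, -0.0031, 0.0738]
eef_rot: [-0.026, 1.0, -0.0, -0.0]
contact_force: [-0.6, -0.8, 5.4]
opening: 0.29
```

```bash
python3 -c "
from h import *
go([0.625,-.003,.0745],93); go([0.625,-.003,.0745],93)
p=snap('wrist','w6')"
```

```text
yaw 93 rv [-0.0366 -0.0359 -0.0046]
  yaw 273 rv [ -0.0564   0.0575 179.9953]
shift [-0.0004  0.0001 -0.0007] dist 0.0008668313867407388 cur [ 0.6246 -0.0031  0.0738] yaw now 92.99536537155934 t 17.8 F [-0.5693 -0.7846  5.4459] op 0.29
  yaw 93 rv [-0.0366 -0.0359 -0.0046]
  yaw 273 rv [ -0.0564   0.0575 179.9953]
shift [-0.0004  0.0001 -0.0007] dist 0.0008668313867407388 cur [ 0.6246 -0.0031  0.0738] yaw now 92.99536537155934 t 17.8 F [-0.5693 -0.7846  5.4459] op 0.29
```

>>> send_rows:
  moves: [0,0,-0.0004,0,0,0,0,0,-0.0004,0,0,0,0,0,-0.0004,0,0,0,0,0,-0.0004,0,0,0,0,0,-0.0004,0,0,0]

```text
clock: 18.27
tool_pos: [0.6245, -0.0031, 0.0739]
eef_rot: [-0.026, 1.0, -0.0, -0.0]
contact_force: [-0.4, 0.2, -0.1]
opening: 0.293
```

>>> send_rows:
  moves: [0,0,0,0,0,0,0,0,0,0,0,0,0,0,0,0,0,0,0,0,0,0,0,0,0,0,0,0,0,0]
  claw: 0.1

```text
clock: 18.68
tool_pos: [0.6245, -0.0031, 0.0739]
eef_rot: [-0.026, 1.0, -0.0, -0.0]
contact_force: [-0.3, 0.0, 0.2]
opening: 0.452
```

>>> send_rows:
  moves: [0,0,-0.01,0,0,0,0,0,-0.03,0,0,0,0,0,-0.06,0,0,0,0,0,-0.1,0,0,0,0,0,-0.13,0,0,0]

```text
clock: 19.1
tool_pos: [0.625, -0.0028, 0.2071]
eef_rot: [-0.026, 1.0, -0.0, 0.001]
contact_force: [0.6, -0.4, 0.8]
opening: 0.446
```

```bash
cat > pads.py <<'E'
from h import *
import sys
p=snap('wrist',sys.argv[1]);C=cloud(p)
cr=np.array([.591,-.0051]); a=np.radians(3.03); d=np.array([np.cos(a),np.sin(a)]); n=np.array([-d[1],d[0]])
for D in imaging.silhouettes('pad_a',p):
    X=C[D['pixels']]; X=X[X[:,2]>.05]
    if len(X)<50: continue
    top=X[abs(X[:,2]-np.median(X[:,2]))<.006]
    rc=cv2.minAreaRect(top[:,:2].astype(np.float32)); rel=np.array(rc[0])-cr
    A=np.c_[(top[:,:2]-top[:,:2].mean(0))@np.c_[d,n],np.ones(len(top))]; f=np.linalg.lstsq(A,top[:,2],rcond=None)[0]
    print(D['score'],'pad rect',rc,'belly xy',rel@d,rel@n,'z',np.median(top[:,2]),'tilt along/across deg',np.degrees(np.arctan(f[:2])))
E
python3 pads.py w7; python3 -c "
from h import *
go([0.625,-.003,.2],93)"
```

```text
0.98 pad rect ((0.625083863735199, -0.0035638250410556793), (0.03972352296113968, 0.02567213959991932), 3.689265012741089) belly xy 0.034117414728637246 -0.00026760578892871215 z 0.05415124164067769 tilt along/across deg [ 0.3369 -0.2405]
  yaw 93 rv [-0.0042  0.604  -0.0259]
  yaw 273 rv [  0.9486   0.0065 179.9716]
shift [ 0.0032 -0.0004  0.0103] dist 0.010757758916352684 cur [ 0.6281 -0.0024  0.2103] yaw now 92.97403062893456 t 19.2 F [ 0.4131 -0.2684  0.1014] op 0.453
```

View pics/w7.png

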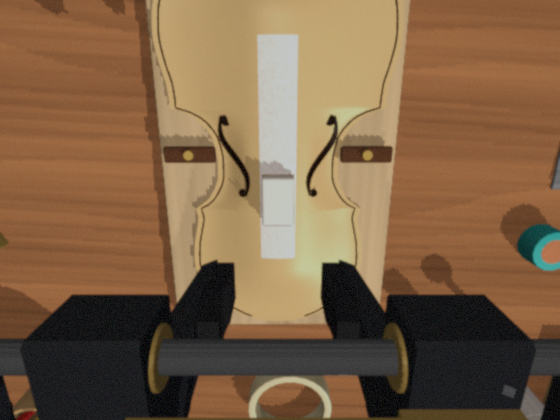

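>>> send_rows:
  moves: [0.015,-0.036,0,0,0,2,0.03,-0.073,0,0,0,4,0.046,-0.11,0,0,0,6,0.06,-0.146,0,0,0,7.8,0.075,-0.183,0,0,0,7.8]
  claw: 0.14

```text
clock: 19.62
tool_pos: [0.5616, -0.1904, 0.2096]
eef_rot: [0.042, 0.999, 0.0, 0.005]
contact_force: [0.5, 0.5, -0.8]
opening: 0.43
```

```bash
python3 -c "
from h import *
go([0.4893,-.3975,.2],85.2)"
```

```text
yaw 85.2 rv [ 0.0717  0.5777 -0.0621]
  yaw 265.2 rv [  0.9072  -0.1126 179.9356]
shift [ 0.0546 -0.2125  0.0087] dist 0.21958626401265538 cur [ 0.5616 -0.1904  0.2096] yaw now 85.13829564791237 t 19.62 F [ 0.5373  0.5131 -0.7723] op 0.43
```

>>> send_rows:
  moves: [0.02,-0.036,0,0,0.2,0,0.04,-0.073,0,0,0.5,0,0.054,-0.11,0,0,0.5,0,0.054,-0.15,0,0,0.5,0,0.054,-0.19,0,0,0.5,0]

```text
clock: 20.03
tool_pos: [0.4897, -0.3768, 0.2089]
eef_rot: [0.043, 0.999, 0.001, -0.0]
contact_force: [1.8, -0.2, 0.7]
opening: 0.428
```

>>> send_rows:
  moves: [0,-0.022,0,0,0,0,0,-0.022,0.03,0,0,0,0,-0.022,0.06,0,0,0,0,-0.022,0.09,0,0,0,0,-0.022,0.1,0,0,0]

```text
clock: 20.45
tool_pos: [0.4851, -0.3972, 0.1047]
eef_rot: [0.043, 0.999, 0.003, -0.003]
contact_force: [-0.2, 0.7, -0.4]
opening: 0.435
```

```bash
python3 - <<'E'
from h import *
p=snap('wrist','w8');C=cloud(p)
go([0.4893,-.3975,.058],85.2)
for d in imaging.silhouettes('pad_a',p):
        v,u=np.nonzero(d['pixels']); X=C[d['pixels']]; X=X[(X[:,2]>.034)&(X[:,2]<.042)]
        if len(X)>50: print(d['score'],u.mean(),v.mean(),X.mean(0),len(X),cv2.minAreaRect(X[:,:2].astype(np.float32)))
E
```

```text
yaw 85.2 rv [ 0.3115 -0.4158 -0.0545]
  yaw 265.2 rv [ -0.653   -0.4892 179.9437]
shift [-0.0044 -0.0005  0.0465] dist 0.04675250208858587 cur [ 0.4852 -0.3969  0.1046] yaw now 85.14441350761602 t 20.5 F [-0.3558  1.2061 -0.5115] op 0.428
0.68 277.05089538171535 247.49890040841973 [ 0.4887 -0.3978  0.0381] 2887 ((0.4900820255279541, -0.3978577256202698), (0.026056982576847076, 0.04050659015774727), 84.92937469482422)
```

View pics/w8.png

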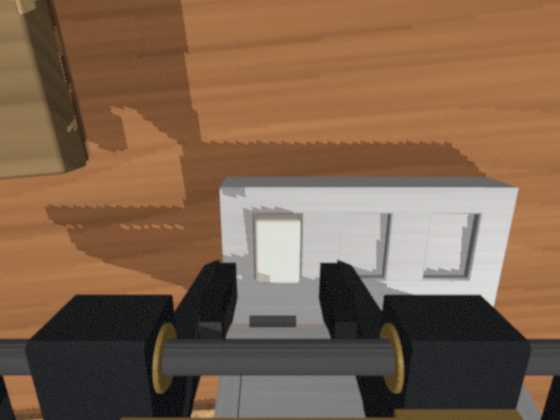

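>>> send_rows:
  moves: [-0.0047,-0.0007,0.01,0.3,-0.4,0,-0.0047,-0.0007,0.022,0.3,-0.4,0,-0.0047,-0.0007,0.035,0.3,-0.4,0,-0.0047,-0.0007,0.042,0.3,-0.4,0,-0.0047,-0.0007,0.044,0.3,-0.4,0]

```text
clock: 20.97
tool_pos: [0.4901, -0.3979, 0.0613]
eef_rot: [0.042, 0.999, -0.0, 0.0]
contact_force: [-0.1, 0.1, 0.6]
opening: 0.431
```

```bash
python3 -c "
from h import *
go([0.4897,-.3977,.0578],85.2)"
```

```text
yaw 85.2 rv [-0.0197  0.0113 -0.0426]
  yaw 265.2 rv [  0.0177   0.0309 179.9574]
shift [0.0004 0.0002 0.0035] dist 0.0035739847256422413 cur [ 0.4901 -0.3979  0.0613] yaw now 85.15744055420365 t 20.97 F [-0.0523  0.0544  0.6227] op 0.431
```

>>> send_rows:
  moves: [0,0,0.001,0,0,0,0,0,0.002,0,0,0,0,0,0.003,0,0,0,0,0,0.0035,0,0,0,0,0,0.0035,0,0,0]

```text
clock: 21.38
tool_pos: [0.4902, -0.3981, 0.0581]
eef_rot: [0.042, 0.999, -0.0, 0.0]
contact_force: [-0.2, -0.4, 0.7]
opening: 0.428
```

>>> send_rows:
  moves: [0,0,0,0,0,0,0,0,0,0,0,0,0,0,0,0,0,0,0,0,0,0,0,0,0,0,0,0,0,0]
  claw: 1

```text
clock: 21.8
tool_pos: [0.4904, -0.3983, 0.0584]
eef_rot: [0.042, 0.999, -0.001, 0.001]
contact_force: [0.8, -0.9, 2.3]
opening: 0.293
```

>>> send_rows:
  moves: [0,0,-0.004,0,0,0,0,0,-0.01,0,0,0,0,0,-0.02,0,0,0,0,0,-0.05,0,0,0,0,0,-0.08,0,0,0]

```text
clock: 22.22
tool_pos: [0.4895, -0.3976, 0.139]
eef_rot: [0.042, 0.999, 0.0, -0.001]
contact_force: [0.3, -0.2, -0.4]
opening: 0.293
```

>>> send_rows:
  moves: [0,0,-0.03,0,0,0,0,0,-0.05,0,0,0,0,0,-0.06,0,0,0,0,0,-0.06,0,0,0,0,0,-0.06,0,0,0]

```text
clock: 22.63
tool_pos: [0.4893, -0.3976, 0.199]
eef_rot: [0.042, 0.999, 0.0, -0.001]
contact_force: [-0.1, 0.2, -0.0]
opening: 0.291
```

```bash
python3 padtool.py;  python3 -c "
from h import *
go([0.51,-.0093,.2],93)"
```

```text
4652 4570 min [-0.0193 -0.0132  0.0177] max [0.0197 0.0121 0.0255] top med [ 0.002  -0.0005  0.0192] [[-0.0191 -0.0131  0.0179]
 [ 0.0195  0.0119  0.0226]]
  yaw 93 rv [ 0.0794 -0.1656 -7.8311]
  yaw 273 rv [ -0.2492  -0.1195 172.1687]
shift [ 0.0116  0.3884 -0.0015] dist 0.3885380403063422 cur [ 0.4888 -0.3973  0.198 ] yaw now 85.16880739282432 t 22.68 F [ 0.1828 -0.4985 -0.6646] op 0.289
```

>>> send_rows:
  moves: [-0.003,0.04,0,0,0,-2,-0.007,0.08,0,0,0,-4,-0.01,0.12,0,0,0,-6,-0.014,0.16,0,0,0,-7.8,-0.017,0.2,0,0,0,-7.8]

```text
clock: 23.1
tool_pos: [0.5216, -0.1975, 0.1964]
eef_rot: [-0.026, 1.0, 0.001, -0.003]
contact_force: [1.0, -0.3, -1.4]
opening: 0.295
```

```bash
python3 -c "
from h import *
go([0.556,-.007,.11],93)"
```

```text
yaw 93 rv [ 0.1767 -0.3356  0.0255]
  yaw 273 rv [   0.527     0.2775 -179.9735]
shift [-0.0449  0.1881  0.0867] dist 0.21194676576013374 cur [ 0.5216 -0.1975  0.1964] yaw now 93.02501749426955 t 23.1 F [ 1.0155 -0.3435 -1.4357] op 0.295
```

>>> send_rows:
  moves: [-0.01,0.04,0,0,0,0,-0.02,0.08,0.01,0,0,0,-0.03,0.12,0.03,0.2,-0.3,0,-0.044,0.155,0.05,0.2,-0.3,0,-0.045,0.188,0.06,0.2,-0.3,0]

```text
clock: 23.52
tool_pos: [0.5563, -0.0061, 0.1338]
eef_rot: [-0.026, 1.0, -0.0, -0.001]
contact_force: [1.5, 0.3, -0.6]
opening: 0.292
```

>>> send_rows:
  moves: [0,0,0,0,0,0,0,0,0,0,0,0,0,0,0,0,0,0,0,0,0,0,0,0,0,0,0,0,0,0]

```text
clock: 23.93
tool_pos: [0.5562, -0.0084, 0.1339]
eef_rot: [-0.024, 1.0, -0.001, -0.001]
contact_force: [-0.1, 0.1, 0.7]
opening: 0.289
```

```bash
python3 padtool.py; python3 strip.py wrist; python3 -c "
from h import *
go([0.556,-.007,.081],93)"
```

```text
4250 4250 min [-0.0186 -0.0129  0.0189] max [0.0198 0.0116 0.022 ] top med [ 0.0018 -0.001   0.0204] [[-0.0183 -0.0128  0.0191]
 [ 0.0197  0.0113  0.0218]]
wrist 4317 rect ((0.5296467542648315, -0.008309585973620415), (0.05686843767762184, 0.030285339802503586), 3.101318359375) z med 0.04049698967669605
wrist seam y at .59 -0.005441338735322734 az 2.761639626123024 7 resid 0.00013199620406237898
wrist arch crest offset -3.987076045606437e-05 R 0.06654495469487534 ztop 0.04091220368785892 5473
  yaw 93 rv [-0.0879 -0.1285 -0.1779]
  yaw 273 rv [ -0.2017   0.1379 179.8219]
shift [0.0002 0.001  0.0531] dist 0.0531189081146822 cur [ 0.5564 -0.0079  0.1341] yaw now 92.82217255147853 t 24.03 F [-0.4198  0.2196  0.8316] op 0.292
```

View pics/strip_wrist.png

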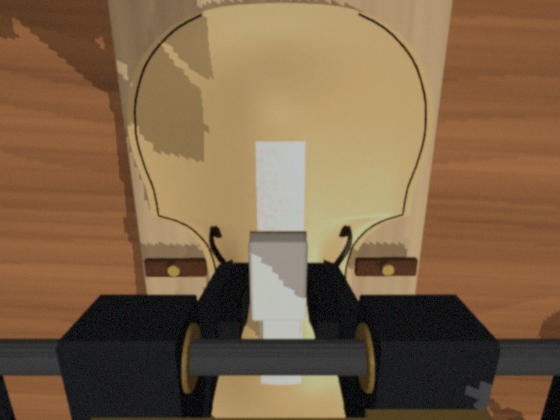

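>>> send_rows:
  moves: [0,0.0014,0.013,0,0,0,0,0.0014,0.028,-0.1,-0.1,-0.2,0,0.0014,0.042,-0.1,-0.1,-0.2,0,0.0014,0.05,-0.1,-0.1,-0.2,0,0.0014,0.053,-0.1,-0.1,-0.2]

```text
clock: 24.45
tool_pos: [0.5556, -0.0073, 0.0802]
eef_rot: [-0.026, 1.0, -0.0, -0.001]
contact_force: [-0.1, 0.0, -0.7]
opening: 0.291
```

>>> send_rows:
  moves: [0,0,0,0,0,0,0,0,0,0,0,0,0,0,0,0,0,0,0,0,0,0,0,0,0,0,0,0,0,0]

```text
clock: 24.87
tool_pos: [0.556, -0.0073, 0.0808]
eef_rot: [-0.026, 1.0, -0.0, -0.001]
contact_force: [-0.5, -0.2, 0.3]
opening: 0.291
```

```bash
python3 -c "
from h import *
go([0.556,-.0065,.0755],93)"
```

```text
yaw 93 rv [-0.0004 -0.0576 -0.0444]
  yaw 273 rv [ -0.0904   0.0006 179.9556]
shift [-0.0001  0.0008  0.0053] dist 0.005348294950855147 cur [ 0.556  -0.0073  0.0808] yaw now 92.95564596533995 t 24.87 F [-0.5196 -0.2311  0.281 ] op 0.291
```

>>> send_rows:
  moves: [0,0.0008,0.001,0,0,0,0,0.0008,0.002,0,0,0,0,0.0008,0.003,0,0,0,0,0.0008,0.004,0,0,0,0,0.0008,0.0048,0,0,0]

```text
clock: 25.28
tool_pos: [0.5559, -0.0065, 0.0758]
eef_rot: [-0.026, 1.0, -0.0, -0.001]
contact_force: [0.9, -0.3, -0.1]
opening: 0.291
```

>>> send_rows:
  moves: [0,0,0.0004,0,0,0,0,0,0.0008,0,0,0,0,0,0.001,0,0,0,0,0,0.001,0,0,0,0,0,0.001,0,0,0]

```text
clock: 25.7
tool_pos: [0.5559, -0.0065, 0.0748]
eef_rot: [-0.026, 1.0, -0.0, -0.001]
contact_force: [-0.2, -0.1, -0.6]
opening: 0.289
```

```bash
python3 -c "
from h import *
go([0.556,-.0065,.0745],93)"
```

```text
yaw 93 rv [-0.0025 -0.0641 -0.0392]
  yaw 273 rv [ -0.1007   0.004  179.9607]
shift [-0.0001 -0.      0.0003] dist 0.0003568271634456716 cur [ 0.5559 -0.0065  0.0748] yaw now 92.96076521591233 t 25.7 F [-0.2244 -0.071  -0.5949] op 0.289
```

>>> send_rows:
  moves: [0,0,0.0002,0,0,0,0,0,0.0004,0,0,0,0,0,0.0005,0,0,0,0,0,0.0005,0,0,0,0,0,0.0005,0,0,0]

```text
clock: 26.12
tool_pos: [0.5559, -0.0065, 0.0744]
eef_rot: [-0.026, 1.0, -0.0, -0.001]
contact_force: [-0.1, 0.1, 0.5]
opening: 0.295
```

>>> send_rows:
  moves: [0,0,0.0002,0,0,0,0,0,0.0002,0,0,0,0,0,0.0002,0,0,0,0,0,0.0002,0,0,0,0,0,0.0002,0,0,0]

```text
clock: 26.53
tool_pos: [0.5559, -0.0065, 0.0743]
eef_rot: [-0.026, 1.0, -0.0, -0.001]
contact_force: [-1.1, -0.3, 4.1]
opening: 0.292
```

>>> send_rows:
  moves: [0,0,0,0,0,0,0,0,0,0,0,0,0,0,0,0,0,0,0,0,0,0,0,0,0,0,0,0,0,0]
  claw: 0.1

```text
clock: 26.95
tool_pos: [0.5558, -0.0065, 0.0742]
eef_rot: [-0.026, 1.0, -0.0, -0.001]
contact_force: [-0.6, -0.0, -0.5]
opening: 0.452
```

>>> send_rows:
  moves: [0,0,-0.01,0,0,0,0,0,-0.03,0,0,0,0.02,0,-0.06,0,0,0,0.03,0,-0.1,0,0,0,0.03,0,-0.14,0,0,0]

```text
clock: 27.37
tool_pos: [0.5225, -0.0084, 0.2154]
eef_rot: [-0.026, 1.0, -0.001, -0.003]
contact_force: [0.9, 0.6, 0.2]
opening: 0.45
```

>>> send_rows:
  moves: [0,0,0,0,0,0,0,0,0,0,0,0,0,0,0,0,0,0,0,0,0,0,0,0,0,0,0,0,0,0]

```text
clock: 27.78
tool_pos: [0.5218, -0.0085, 0.2141]
eef_rot: [-0.026, 1.0, -0.001, -0.005]
contact_force: [-0.2, 0.2, -0.5]
opening: 0.451
```

```bash
python3 pads.py w9; python3 -c "
from h import *
go([0.5,.25,.2],93)"
```

```text
0.82 pad rect ((0.5548843741416931, -0.006915736943483353), (0.0392719991505146, 0.025841977447271347), 2.473889112472534) belly xy -0.036161113757263205 9.58312026581737e-05 z 0.0541214359962305 tilt along/across deg [0.6459 0.4023]
0.66 pad rect ((0.6245028972625732, -0.0034163333475589752), (0.03924459218978882, 0.025383420288562775), 2.4426701068878174) belly xy 0.03354505668853709 -8.961108142754039e-05 z 0.054041460981362595 tilt along/across deg [1.1803 0.2135]
  yaw 93 rv [-0.0504 -0.5177  0.0172]
  yaw 273 rv [   0.8131   -0.0792 -179.981 ]
shift [0.0083 0.2592 0.0141] dist 0.2597060443827393 cur [ 0.522  -0.0084  0.2143] yaw now 93.017411470185 t 27.88 F [-0.2885 -0.7382  0.7827] op 0.45
```

View pics/w9.png

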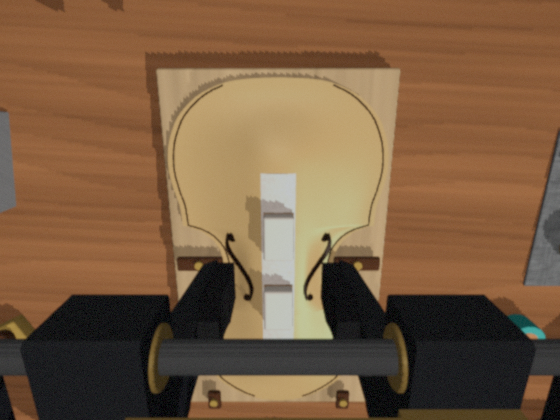

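>>> send_rows:
  moves: [0.005,0.04,0,0,-0.5,0,0.008,0.08,0,0,-0.5,0,0.008,0.12,0,0,-0.5,0,0.008,0.16,0,0,-0.5,0,0.008,0.2,0,0,-0.5,0]
  claw: -0.25

```text
clock: 28.3
tool_pos: [0.5029, 0.1927, 0.2134]
eef_rot: [-0.026, 1.0, -0.001, -0.001]
contact_force: [2.0, -0.0, -0.6]
opening: 0.626
```

>>> send_rows:
  moves: [0,0.04,0,0,0,0,0,0.08,0,0,0,0,0,0.1,0,0,0,0,0,0.1,0,0,0,0,0,0.1,0,0,0]

```text
schema error: expected a multiple of 6 numbers
```

```bash
cat > wts.py <<'E'
from h import *
import sys
p=snap('wrist',sys.argv[1]);C=cloud(p)
print(r.get_state()['qd'].round(3))
for D in imaging.silhouettes('weight_a',p):
    v,u=np.nonzero(D['pixels']); X=C[D['pixels']]; 
    zt=np.percentile(X[:,2],90); t=X[X[:,2]>zt-.004]; c,rad=cv2.minEnclosingCircle(t[:,:2].astype(np.float32))
    print(round(D['score'],2),'px',u.mean().round(),v.mean().round(),'circ',np.round(c,4),round(rad,4),'ztop',zt.round(4),'col',p['image'][D['pixels']].mean(0).round())
E
python3 wts.py w10; python3 -c "
from h import *
go([0.5636,.2961,.1],93)"
```

```text
[ 0.06  -0.018 -0.056  0.027  0.006 -0.038  0.13 ]
0.97 px 450.0 263.0 circ [0. 0.] 0.0 ztop nan col [167. 132.  78.]
0.92 px 382.0 255.0 circ [0. 0.] 0.0 ztop nan col [165. 128.  76.]
0.79 px 329.0 329.0 circ [0. 0.] 0.0 ztop nan col [40. 99. 93.]
0.55 px 388.0 185.0 circ [0. 0.] 0.0 ztop nan col [171. 132.  78.]
  yaw 93 rv [0.3612 0.0059 0.7327]
  yaw 273 rv [  -0.0092    0.5651 -179.2664]
shift [-0.0677  0.0905  0.1145] dist 0.16086107270806935 cur [0.5019 0.2007 0.2139] yaw now 93.73273822647423 t 28.4 F [-0.8143  0.4012  0.1543] op 0.627
```

View pics/w10.png

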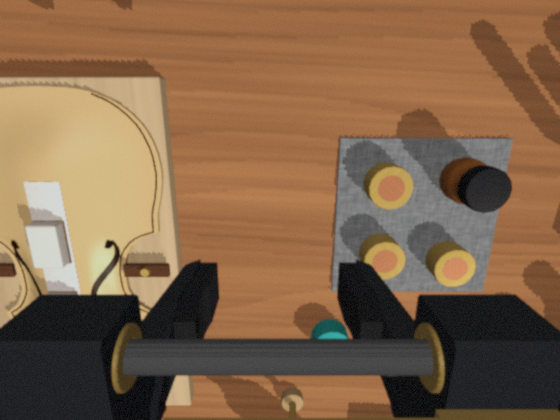

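>>> send_rows:
  moves: [0,0.04,0,0,0,0,0,0.08,0,0,0,0,0,0.1,0,0,0,0.7,0,0.1,0,0,0,0.7,0,0.1,0,0,0,0.7]

```text
clock: 28.82
tool_pos: [0.4945, 0.302, 0.2137]
eef_rot: [-0.028, 1.0, 0.003, -0.001]
contact_force: [0.6, -1.6, 0.3]
opening: 0.625
```

>>> send_rows:
  moves: [0,0,0,0,0,0,0,0,0,0,0,0,0,0,0,0,0,0,0,0,0,0,0,0,0,0,0,0,0,0]

```text
clock: 29.23
tool_pos: [0.4949, 0.301, 0.2137]
eef_rot: [-0.027, 1.0, 0.003, -0.001]
contact_force: [0.2, 0.9, -0.2]
opening: 0.63
```

```bash
sed -i "s/X=C\[D\['pixels'\]\]; /X=C[D['pixels']]; X=X[~np.isnan(X[:,2])]/" wts.py; python3 wts.py w11; python3 -c "
from h import *
go([0.5636,.2961,.1],93)"
```

```text
[-0.006 -0.    -0.003 -0.001 -0.001  0.001 -0.001]
0.95 px 333.0 261.0 circ [0.5359 0.3449] 0.0538 ztop 0.028 col [166. 133.  78.]
0.87 px 267.0 187.0 circ [0.4937 0.2925] 0.02 ztop 0.0282 col [191. 150.  91.]
0.63 px 269.0 258.0 circ [0.565  0.2966] 0.0203 ztop 0.028 col [179. 142.  86.]
0.56 px 228.0 330.0 circ [0.6561 0.2565] 0.0158 ztop 0.0238 col [ 40. 104.  98.]
0.47 px 412.0 313.0 circ [0.6265 0.4532] 0.0022 ztop 0.0109 col [45. 82. 43.]
  yaw 93 rv [ 0.353  -0.0632  0.1905]
  yaw 273 rv [   0.0991    0.5539 -179.8086]
shift [-0.0685 -0.0099  0.1136] dist 0.13306835401838382 cur [0.4948 0.3015 0.2138] yaw now 93.1903275394697 t 29.33 F [-0.6598 -0.2586 -0.3367] op 0.627
```

View pics/w11.png

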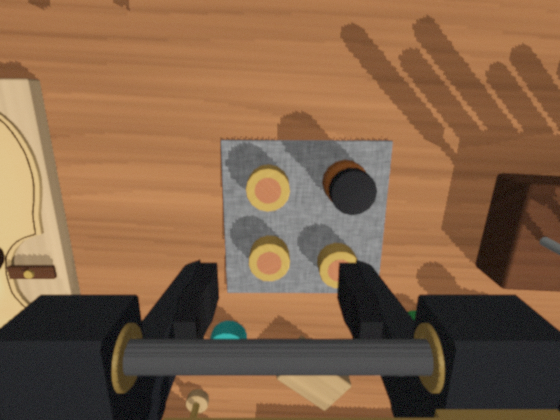

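>>> send_rows:
  moves: [-0.03,-0.009,0,0,0,0.2,-0.07,-0.009,0.02,0.3,0,0.2,-0.07,-0.009,0.05,0.3,0,0.2,-0.07,-0.009,0.08,0.3,0,0.2,-0.07,-0.009,0.115,0.3,0,0.2]
  claw: -0.15

```text
clock: 29.75
tool_pos: [0.5666, 0.2971, 0.0982]
eef_rot: [-0.025, 1.0, 0.001, 0.001]
contact_force: [0.0, 0.4, -0.3]
opening: 0.576
```

>>> send_rows:
  moves: [0,0,0,0,0,0,0,0,0,0,0,0,0,0,0,0,0,0,0,0,0,0,0,0,0,0,0,0,0,0]

```text
clock: 30.17
tool_pos: [0.5678, 0.2978, 0.1007]
eef_rot: [-0.025, 1.0, 0.002, 0.003]
contact_force: [-0.7, -0.5, 0.2]
opening: 0.575
```

```bash
python3 wts.py w12; python3 -c "
from h import *
go([0.565,.2966,.033],93)"
```

```text
[-0.001  0.009  0.002  0.008  0.002 -0.005 -0.001]
0.92 px 386.0 239.0 circ [0.5693 0.3651] 0.0201 ztop 0.0281 col [188. 149.  89.]
0.74 px 215.0 369.0 circ [0.6733 0.2574] 0.0185 ztop 0.0248 col [ 92. 141. 127.]
0.63 px 274.0 107.0 circ [0.4941 0.2925] 0.0199 ztop 0.0283 col [196. 152.  93.]
0.62 px 276.0 228.0 circ [0.5649 0.2969] 0.0201 ztop 0.0281 col [190. 150.  91.]
  yaw 93 rv [ 0.2088  0.24   -0.1037]
  yaw 273 rv [  0.3767  -0.3279 179.8957]
shift [ 0.0027 -0.001   0.067 ] dist 0.06709970808568266 cur [0.5674 0.2975 0.1001] yaw now 92.89678199353675 t 30.27 F [0.7078 0.8667 0.456 ] op 0.573
```

View pics/w12.png

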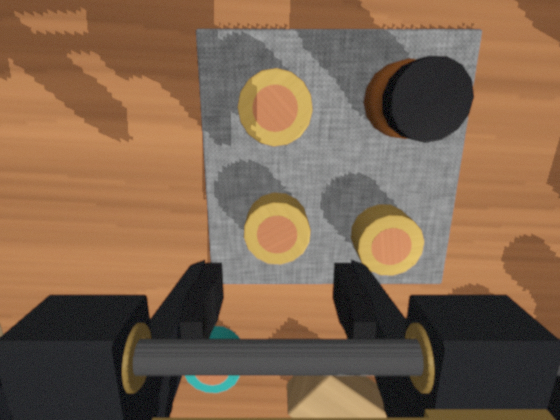

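>>> send_rows:
  moves: [0.0025,-0.0008,0.015,0.2,0.2,0,0.0025,-0.0008,0.032,0.2,0.2,0,0.0025,-0.0008,0.047,0.2,0.2,0,0.0025,-0.0008,0.057,0.2,0.2,0,0.0025,-0.0008,0.06,0.2,0.2,0]

```text
clock: 30.68
tool_pos: [0.5638, 0.2961, 0.0375]
eef_rot: [-0.025, 1.0, -0.001, -0.001]
contact_force: [0.5, -0.6, -0.8]
opening: 0.576
```

```bash
python3 -c "
from h import *
go([0.565,.2969,.033],93)"
```

```text
yaw 93 rv [-0.1032 -0.1563 -0.0845]
  yaw 273 rv [ -0.2454   0.162  179.9153]
shift [-0.0013  0.0008  0.0045] dist 0.0047070187404238935 cur [0.5638 0.2961 0.0375] yaw now 92.91563690554106 t 30.68 F [ 0.4946 -0.6074 -0.808 ] op 0.576
```

>>> send_rows:
  moves: [-0.0012,0.0008,0.002,-0.1,-0.15,0,-0.0012,0.0008,0.003,-0.1,-0.15,0,-0.0012,0.0008,0.0045,-0.1,-0.15,0,-0.0012,0.0008,0.0045,-0.1,-0.15,0,-0.0012,0.0008,0.0045,-0.1,-0.15,0]

```text
clock: 31.1
tool_pos: [0.5653, 0.2971, 0.0335]
eef_rot: [-0.025, 1.0, 0.0, 0.0]
contact_force: [-0.8, 0.5, -0.3]
opening: 0.579
```

>>> send_rows:
  moves: [0,0,0,0,0,0,0,0,0,0,0,0,0,0,0,0,0,0,0,0,0,0,0,0,0,0,0,0,0,0]
  claw: 1
  grip_force: 20

```text
clock: 31.52
tool_pos: [0.5656, 0.2973, 0.0339]
eef_rot: [-0.025, 1.0, 0.0, 0.001]
contact_force: [0.9, -1.0, 3.5]
opening: 0.452
```

```bash
python3 -c "
from h import *
go([0.565,.2969,.033],93)"
```

```text
yaw 93 rv [ 0.048   0.0864 -0.0962]
  yaw 273 rv [  0.1357  -0.0753 179.9037]
shift [ 0.0006 -0.0004  0.0009] dist 0.001175676625823581 cur [0.5656 0.2973 0.0339] yaw now 92.90378937181063 t 31.52 F [ 0.8647 -1.0312  3.5077] op 0.452
```

>>> send_rows:
  moves: [0,0,-0.004,0,0,0,0,0,-0.015,0,0,0,0,0,-0.04,0,0,0,0,0,-0.075,0,0,0,0,0,-0.11,0,0,0]

```text
clock: 31.93
tool_pos: [0.5644, 0.2966, 0.1447]
eef_rot: [-0.026, 1.0, -0.0, -0.0]
contact_force: [0.2, -0.1, -2.4]
opening: 0.448
```

>>> send_rows:
  moves: [0,0,-0.01,0,0,0,0,0,-0.01,0,0,0,0,0,-0.01,0,0,0,0,0,-0.01,0,0,0,0,0,-0.01,0,0,0]

```text
clock: 32.35
tool_pos: [0.5632, 0.2957, 0.1525]
eef_rot: [-0.026, 1.0, -0.001, -0.002]
contact_force: [-0.5, -0.8, -2.5]
opening: 0.443
```

```bash
cat > wtool.py <<'E'
from h import *
import sys
p=snap('wrist',sys.argv[1]); s=r.get_state(); C=cloud(p); T=R.from_quat(s['eef_rot'])
L=T.inv().apply(C.reshape(-1,3)-s['tool_pos']).reshape(C.shape)
hsv=cv2.cvtColor(p['image'],cv2.COLOR_RGB2HSV)
m=(abs(L[...,0])<.04)&(abs(L[...,1])<.0225)&(L[...,2]>.0)&(L[...,2]<.016)&(hsv[...,1]>60)&(hsv[...,2]>60)
X=L[m]; c,rad=cv2.minEnclosingCircle(X[:,:2].astype(np.float32)); print(len(X),'circ',c,rad,'pct',np.percentile(X,[1,99],axis=0),'med',np.median(X,0))
A=np.c_[X[:,:2],np.ones(len(X))]; print('plane tilt deg',np.degrees(np.arctan(np.linalg.lstsq(A,X[:,2],rcond=None)[0][:2])), s['qd'].round(3))
E
python3 wtool.py w13; python3 -c "
from h import *
go([0.6256,-.0032,.15],93)"
```

```text
6952 circ (-0.0015745399286970496, -0.0006097553414292634) 0.022444644942879677 pct [[-0.0172 -0.0194  0.0055]
 [ 0.0202  0.018   0.015 ]] med [ 0.0034 -0.0008  0.0069]
plane tilt deg [3.4589 0.054 ] [-0.    -0.006 -0.002 -0.009  0.     0.    -0.   ]
  yaw 93 rv [-0.1428 -0.2555 -0.0691]
  yaw 273 rv [ -0.4012   0.2242 179.9303]
shift [-0.0469 -0.3018  0.0031] dist 0.3054782380669649 cur [0.5633 0.2959 0.1526] yaw now 92.93116923289865 t 32.4 F [ 0.167  -0.3254 -1.8363] op 0.445
```

View pics/w13.png

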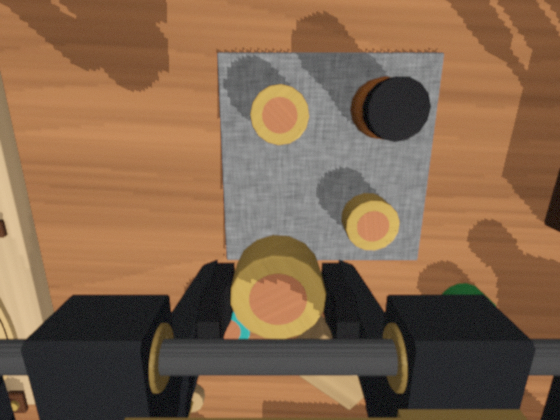

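>>> send_rows:
  moves: [-0.006,-0.038,0,0,0,0,-0.012,-0.076,0,0,0,0,-0.018,-0.115,0,0,0,0,-0.024,-0.153,0,0,0,0,-0.03,-0.19,0,0,0,0]

```text
clock: 32.82
tool_pos: [0.6025, 0.1054, 0.1515]
eef_rot: [-0.026, 1.0, -0.002, -0.003]
contact_force: [0.2, -0.5, -2.2]
opening: 0.444
```

>>> send_rows:
  moves: [-0.005,-0.038,0,0,0,0,-0.01,-0.07,0,-0.1,-0.2,0,-0.015,-0.1,0,-0.1,-0.2,0,-0.017,-0.111,0,-0.1,-0.2,0,-0.017,-0.111,0,-0.1,-0.2,0]

```text
clock: 33.23
tool_pos: [0.6251, -0.0101, 0.1504]
eef_rot: [-0.022, 1.0, -0.003, -0.003]
contact_force: [0.2, 0.5, -1.7]
opening: 0.451
```

>>> send_rows:
  moves: [0,0,0,0,0,0,0,0,0,0,0,0,0,0,0,0,0,0,0,0,0,0,0,0,0,0,0,0,0,0]

```text
clock: 33.65
tool_pos: [0.625, -0.0084, 0.1504]
eef_rot: [-0.023, 1.0, -0.002, -0.003]
contact_force: [0.1, -0.2, -2.4]
opening: 0.448
```

```bash
sed -i 's/L\[...,2\]>.0)&(L\[...,2\]<.016)/L[...,2]>.003)\&(L[...,2]<.0095)/' wtool.py; python3 wtool.py w14; python3 pads.py w14b; python3 -c "
from h import *
go([0.6256,-.0032,.092],93)"
```

```text
6429 circ (-0.0011648355284705758, 7.683222065679729e-05) 0.02209564670920372 pct [[-0.0173 -0.0187  0.0053]
 [ 0.0196  0.0185  0.0089]] med [ 0.0021 -0.0003  0.0067]
plane tilt deg [ 0.4183 -0.0704] [ 0.007 -0.     0.005 -0.002  0.001 -0.002  0.001]
0.73 pad rect ((0.5557159185409546, -0.0068855080753564835), (0.04011339321732521, 0.02596045285463333), 2.425943613052368) belly xy -0.035329133998767734 8.206334642781896e-05 z 0.05423176425673044 tilt along/across deg [0.0196 0.0381]
0.63 pad rect ((0.6198605895042419, -0.004008028656244278), (0.029784420505166054, 0.025611862540245056), 0.7994092106819153) belly xy 0.028877962578604522 -0.00043509223925800765 z 0.05420085559817286 tilt along/across deg [ 1.3453 -0.1432]
  yaw 93 rv [-0.2826 -0.292  -0.4095]
  yaw 273 rv [ -0.4577   0.4429 179.5893]
shift [-0.0011  0.0066  0.0584] dist 0.05877792825072745 cur [ 0.6251 -0.0095  0.1504] yaw now 92.5911934591972 t 33.8 F [ 0.2423  0.2837 -3.0627] op 0.443
```

View pics/w14.png

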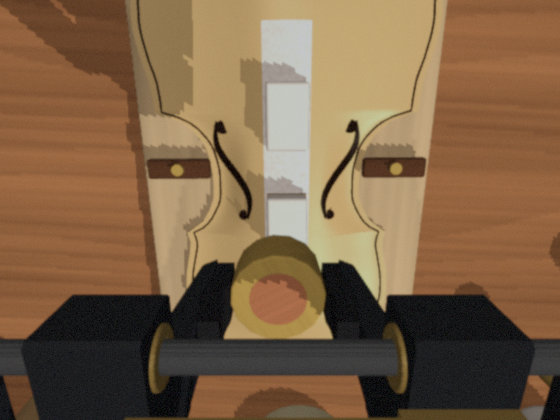

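>>> send_rows:
  moves: [0,0.003,0.01,-0.3,-0.3,-0.4,0,0.0063,0.028,-0.3,-0.3,-0.4,0,0.0063,0.044,-0.3,-0.3,-0.4,0,0.0063,0.054,-0.3,-0.3,-0.4,0,0.0063,0.058,-0.3,-0.3,-0.4]

```text
clock: 34.22
tool_pos: [0.6235, -0.0035, 0.0908]
eef_rot: [-0.026, 1.0, -0.0, -0.001]
contact_force: [0.6, 0.7, -2.7]
opening: 0.448
```

>>> send_rows:
  moves: [0,0,0,0,0,0,0,0,0,0,0,0,0,0,0,0,0,0,0,0,0,0,0,0,0,0,0,0,0,0]

```text
clock: 34.63
tool_pos: [0.6241, -0.0035, 0.0916]
eef_rot: [-0.026, 1.0, 0.0, -0.001]
contact_force: [-0.4, -0.2, -3.0]
opening: 0.448
```

```bash
python3 -c "
from h import *
go([0.6252,-.0033,.0865],93)"
```

```text
yaw 93 rv [ 0.0053 -0.0688  0.0002]
  yaw 273 rv [   0.1081    0.0084 -179.9998]
shift [-0.0012  0.0002  0.0051] dist 0.005231404035306725 cur [ 0.6241 -0.0035  0.0916] yaw now 93.0001985213944 t 34.63 F [-0.4074 -0.195  -2.9845] op 0.448
```

>>> send_rows:
  moves: [-0.0011,0.0002,0.001,0,0,0,-0.0011,0.0002,0.002,0,0,0,-0.0011,0.0002,0.0035,0,0,0,-0.0011,0.0002,0.0045,0,0,0,-0.0011,0.0002,0.0055,0,0,0]

```text
clock: 35.05
tool_pos: [0.6251, -0.0033, 0.0859]
eef_rot: [-0.026, 1.0, 0.0, -0.001]
contact_force: [-0.8, 1.7, -2.0]
opening: 0.449
```

>>> send_rows:
  moves: [0,0,0.0004,0,0,0,0,0,0.0008,0,0,0,0,0,0.001,0,0,0,0,0,0.001,0,0,0,0,0,0.001,0,0,0]

```text
clock: 35.47
tool_pos: [0.6249, -0.0033, 0.085]
eef_rot: [-0.026, 1.0, -0.0, -0.001]
contact_force: [-0.7, 0.5, 0.2]
opening: 0.447
```

```bash
python3 -c "
from h import *
go([0.6252,-.0033,.0849],93)"
```

```text
yaw 93 rv [-0.0003 -0.0914 -0.0001]
  yaw 273 rv [ -0.1435   0.0005 179.9998]
shift [-0.0003  0.      0.0001] dist 0.00026916972750209756 cur [ 0.6249 -0.0033  0.085 ] yaw now 92.99986823533085 t 35.47 F [-0.7289  0.5174  0.1863] op 0.447
```

>>> send_rows:
  moves: [0,0,0,0,0,0,0,0,0,0,0,0,0,0,0,0,0,0,0,0,0,0,0,0,0,0,0,0,0,0]
  claw: -0.15

```text
clock: 35.88
tool_pos: [0.6251, -0.0033, 0.0851]
eef_rot: [-0.026, 1.0, 0.0, -0.001]
contact_force: [0.2, -0.4, -0.4]
opening: 0.576
```

>>> send_rows:
  moves: [0,0,-0.005,0,0,0,0,0,-0.02,0,0,0,0.01,0,-0.05,0,0,0,0.03,0,-0.09,0,0,0,0.05,0,-0.12,0,0,0]

```text
clock: 36.3
tool_pos: [0.5756, -0.0057, 0.2068]
eef_rot: [-0.026, 1.0, 0.0, 0.0]
contact_force: [0.7, -0.2, 1.3]
opening: 0.572
```

>>> send_rows:
  moves: [0,0,0,0,0,0,0,0,0,0,0,0,0,0,0,0,0,0,0,0,0,0,0,0,0,0,0,0,0,0]

```text
clock: 36.72
tool_pos: [0.5754, -0.0057, 0.2053]
eef_rot: [-0.026, 1.0, 0.0, -0.001]
contact_force: [0.2, -0.7, -0.7]
opening: 0.573
```

```bash
cat > onp.py <<'E'
from h import *
import sys
p=snap(sys.argv[1],sys.argv[2]);C=cloud(p)
cr=np.array([.591,-.0051]); a=np.radians(3.03); d=np.array([np.cos(a),np.sin(a)]); n=np.array([-d[1],d[0]])
for D in imaging.silhouettes('weight_a',p):
    X=C[D['pixels']]; X=X[~np.isnan(X[:,2])]; X=X[(X[:,2]>.073)&(X[:,2]<.085)]
    if len(X)<40: continue
    c,rad=cv2.minEnclosingCircle(X[:,:2].astype(np.float32)); m=X[:,:2].mean(0); rel=np.array(c)-cr
    A=np.c_[(X[:,:2]-m)@np.c_[d,n],np.ones(len(X))]; f=np.linalg.lstsq(A,X[:,2],rcond=None)[0]
    print(round(D['score'],2),'w',np.round(c,4),'r',round(rad,4),'belly xy',rel@d,rel@n,'z',f[2],'tilt',np.degrees(np.arctan(f[:2])))
E
python3 onp.py wrist w15; python3 pads.py w15b; python3 -c "
from h import *
go([0.4937,.2925,.21],93)"
```

```text
0.79 w [ 0.6237 -0.004 ] r 0.0201 belly xy 0.032757993122983636 -0.0006807939419369894 z 0.07808652892294433 tilt [1.3226 0.185 ]
0.76 pad rect ((0.5555949211120605, -0.006968352012336254), (0.04023979231715202, 0.02598651498556137), 3.050766944885254) belly xy -0.03545434130623159 5.7310082549975434e-06 z 0.05413632691941074 tilt along/across deg [0.565  0.0109]
0.67 pad rect ((0.6064162254333496, -0.004664206877350807), (0.0029825542587786913, 0.024996675550937653), 3.672846794128418) belly xy 0.015417708985080509 -0.000379699761617416 z 0.05261311718155724 tilt along/across deg [41.0356 -0.3046]
  yaw 93 rv [ 0.0321 -0.0662  0.0067]
  yaw 273 rv [   0.104     0.0504 -179.9933]
shift [ 0.066   0.3019 -0.0038] dist 0.309090408433073 cur [ 0.5754 -0.0056  0.2059] yaw now 93.0066641195283 t 36.92 F [-0.0034 -0.6075  0.178 ] op 0.574
```

View pics/w15.png

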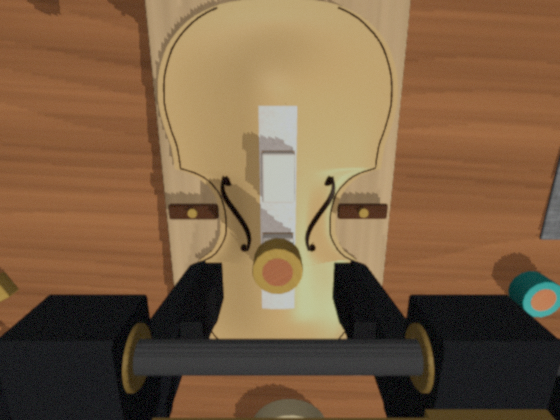

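>>> send_rows:
  moves: [0.004,0.04,0,0,0,0,0.008,0.08,0,0,0,0,0.012,0.12,0,0,0,0,0.016,0.16,0,0,0,0,0.02,0.2,0,0,0,0]

```text
clock: 37.33
tool_pos: [0.5445, 0.1949, 0.2057]
eef_rot: [-0.026, 1.0, 0.0, -0.001]
contact_force: [0.9, 0.3, -0.1]
opening: 0.577
```

>>> send_rows:
  moves: [0.004,0.04,0,0,0,0,0.008,0.08,0,0,0,0,0.012,0.12,0,0,0,0,0.014,0.15,0,0,0,0,0.014,0.165,0,0,0,0]

```text
clock: 37.75
tool_pos: [0.5194, 0.365, 0.2057]
eef_rot: [-0.029, 1.0, 0.002, -0.001]
contact_force: [-0.8, 0.6, -0.6]
opening: 0.577
```

>>> send_rows:
  moves: [0,0,0,0,0,0,0,0,0,0,0,0,0,0,0,0,0,0,0,0,0,0,0,0,0,0,0,0,0,0]

```text
clock: 38.17
tool_pos: [0.5205, 0.3623, 0.2056]
eef_rot: [-0.028, 1.0, 0.001, -0.001]
contact_force: [0.5, 0.1, -0.6]
opening: 0.573
```

```bash
python3 wts.py w16; python3 -c "
from h import *
go([0.569,.365,.1],93)"
```

```text
[-0.008  0.    -0.01  -0.006 -0.003 -0.001 -0.001]
0.9 px 199.0 157.0 circ [0.4939 0.2927] 0.02 ztop 0.0282 col [199. 158.  97.]
0.88 px 278.0 241.0 circ [0.5689 0.3653] 0.02 ztop 0.0281 col [190. 151.  93.]
  yaw 93 rv [ 0.2054 -0.145   0.2208]
  yaw 273 rv [   0.2275    0.3222 -179.7788]
shift [-0.0492 -0.0014  0.1056] dist 0.11649763857075716 cur [0.5201 0.3633 0.2057] yaw now 93.22049872969153 t 38.27 F [ 0.3105 -0.2267  0.4924] op 0.572
```

View pics/w16.png

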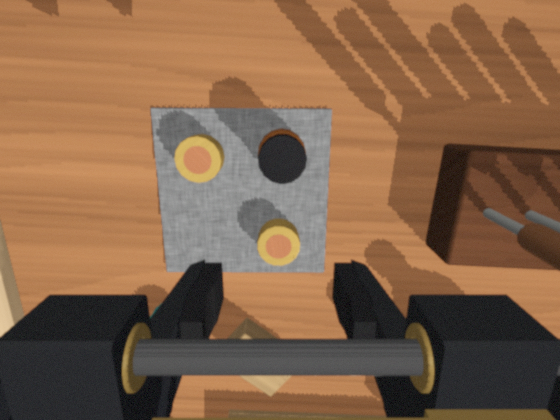

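>>> send_rows:
  moves: [-0.025,-0.001,0.01,0,0,0.2,-0.049,-0.001,0.03,0.2,-0.1,0.2,-0.049,-0.001,0.06,0.2,-0.1,0.2,-0.049,-0.001,0.09,0.2,-0.1,0.2,-0.049,-0.001,0.115,0.2,-0.1,0.2]

```text
clock: 38.68
tool_pos: [0.5691, 0.3641, 0.0887]
eef_rot: [-0.026, 1.0, -0.0, -0.001]
contact_force: [0.1, -0.1, -0.1]
opening: 0.575
```

>>> send_rows:
  moves: [0,0,0,0,0,0,0,0,0,0,0,0,0,0,0,0,0,0,0,0,0,0,0,0,0,0,0,0,0,0]

```text
clock: 39.1
tool_pos: [0.5702, 0.3648, 0.0909]
eef_rot: [-0.025, 1.0, 0.001, 0.001]
contact_force: [-0.3, 0.4, 0.6]
opening: 0.575
```

```bash
python3 wts.py w17; python3 -c "
from h import *
go([0.569,.3653,.034],93)"
```

```text
[-0.002  0.008  0.002  0.004  0.001 -0.002 -0.002]
0.93 px 279.0 237.0 circ [0.5692 0.3653] 0.0201 ztop 0.0281 col [189. 149.  90.]
0.86 px 145.0 95.0 circ [0.4942 0.2927] 0.0201 ztop 0.0282 col [157. 121.  72.]
  yaw 93 rv [ 0.0379  0.0443 -0.075 ]
  yaw 273 rv [  0.0695  -0.0595 179.9249]
shift [0.0009 0.0007 0.0563] dist 0.05634869038446952 cur [0.5699 0.3646 0.0903] yaw now 92.92497382923567 t 39.2 F [-0.477   0.4154 -0.46  ] op 0.575
```

>>> send_rows:
  moves: [0.0005,0.0007,0.015,0,0,0,0.0005,0.0007,0.03,0,0,0,0.0005,0.0007,0.044,0,0,0,0.0005,0.0007,0.05,0,0,0,0.0005,0.0007,0.0515,0,0,0]

```text
clock: 39.62
tool_pos: [0.5678, 0.3642, 0.0358]
eef_rot: [-0.026, 1.0, -0.001, -0.002]
contact_force: [-0.1, -0.0, -0.3]
opening: 0.571
```

```bash
python3 -c "
from h import *
go([0.569,.3653,.0335],93)"
```

```text
yaw 93 rv [-0.122  -0.1839 -0.0552]
  yaw 273 rv [ -0.2887   0.1915 179.9445]
shift [-0.0013  0.0011  0.0023] dist 0.002863408329334049 cur [0.5678 0.3642 0.0358] yaw now 92.94504364843849 t 39.62 F [-0.1185 -0.0225 -0.2501] op 0.571
```

>>> send_rows:
  moves: [-0.0012,0.001,0.001,-0.1,-0.2,0,-0.0012,0.001,0.002,-0.1,-0.2,0,-0.0012,0.001,0.002,-0.1,-0.2,0,-0.0012,0.001,0.002,-0.1,-0.2,0,-0.0012,0.001,0.002,-0.1,-0.2,0]

```text
clock: 40.03
tool_pos: [0.5693, 0.3655, 0.0344]
eef_rot: [-0.026, 1.0, 0.0, 0.001]
contact_force: [0.3, 0.8, 0.3]
opening: 0.576
```

>>> send_rows:
  moves: [0,0,0,0,0,0,0,0,0,0,0,0,0,0,0,0,0,0,0,0,0,0,0,0,0,0,0,0,0,0]
  claw: 1

```text
clock: 40.45
tool_pos: [0.5696, 0.3657, 0.0349]
eef_rot: [-0.026, 1.0, 0.0, 0.001]
contact_force: [0.4, -0.8, 2.9]
opening: 0.449
```

>>> send_rows:
  moves: [0,0,-0.004,0,0,0,0,0,-0.015,0,0,0,0,0,-0.04,0,0,0,0,0,-0.08,0,0,0,0,0,-0.12,0,0,0]

```text
clock: 40.87
tool_pos: [0.5682, 0.3647, 0.1553]
eef_rot: [-0.026, 1.0, -0.001, -0.001]
contact_force: [0.8, 0.1, -2.2]
opening: 0.446
```

```bash
python3 wtool.py w18; python3 -c "
from h import *
go([0.5555,-.0069,.155],93)"
```

```text
11 circ (-0.004185449797660112, 0.017206963151693344) 0.0009848661720752716 pct [[-0.005   0.017   0.0038]
 [-0.0033  0.0175  0.0092]] med [-0.004   0.0172  0.0067]
plane tilt deg [-60.7499 -84.3012] [-0.009  0.021  0.01  -0.054  0.039 -0.183 -0.03 ]
  yaw 93 rv [ 0.437   0.6713 -0.0958]
  yaw 273 rv [  1.0538  -0.6861 179.8998]
shift [ 0.0361 -0.3738  0.0069] dist 0.37559217314075516 cur [0.5725 0.3682 0.1651] yaw now 92.90671377820306 t 40.92 F [0.1128 0.8964 3.397 ] op 0.448
```

View pics/w18.png

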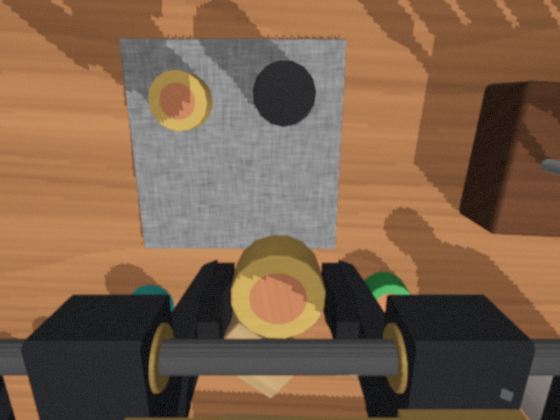

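>>> send_rows:
  moves: [0,0,0,0,0,0,0,0,0,0,0,0,0,0,0,0,0,0,0,0,0,0,0,0,0,0,0,0,0,0]

```text
clock: 41.33
tool_pos: [0.5714, 0.3673, 0.1631]
eef_rot: [-0.025, 1.0, 0.003, 0.004]
contact_force: [0.1, -0.6, -2.4]
opening: 0.446
```

```bash
python3 wtool.py w19; python3 -c "
from h import *
go([0.5555,-.0069,.155],93)"
```

```text
6258 circ (-0.0013777971034869552, -0.0006136536248959601) 0.021834783256053925 pct [[-0.0176 -0.0193  0.0064]
 [ 0.0193  0.0179  0.0092]] med [ 0.0017 -0.0008  0.0078]
plane tilt deg [0.1256 0.0071] [ 0.001 -0.003 -0.    -0.008  0.001 -0.    -0.   ]
  yaw 93 rv [ 0.3235  0.5111 -0.0902]
  yaw 273 rv [  0.8024  -0.5079 179.9073]
shift [ 0.0352 -0.3731  0.0059] dist 0.37480340410659435 cur [0.5716 0.3675 0.1633] yaw now 92.91125329712933 t 41.38 F [ 0.673  -0.4654 -1.4345] op 0.445
```

>>> send_rows:
  moves: [0.004,-0.038,0,0,0,0,0.008,-0.076,0,0.1,0.2,0,0.012,-0.115,0,0.3,0.5,0,0.016,-0.153,0,0.3,0.5,0,0.02,-0.19,0,0.3,0.5,0]

```text
clock: 41.8
tool_pos: [0.5606, 0.1746, 0.1612]
eef_rot: [-0.025, 1.0, -0.0, -0.001]
contact_force: [1.7, 0.1, -2.3]
opening: 0.45
```

```bash
python3 -c "
from h import *
go([0.5555,-.0069,.155],93)"
```

```text
yaw 93 rv [-0.0225 -0.0723 -0.0792]
  yaw 273 rv [ -0.1135   0.0353 179.9208]
shift [ 0.0144 -0.181   0.0063] dist 0.18170665224645105 cur [0.5606 0.1746 0.1612] yaw now 92.92080385682071 t 41.8 F [ 1.7023  0.1266 -2.3496] op 0.45
```

>>> send_rows:
  moves: [0.004,-0.04,0,0,0,0,0.008,-0.08,0,0,0,0,0.012,-0.12,0,0,0,0,0.0145,-0.16,0.003,0,0,0,0.0145,-0.18,0.006,0,0,0]

```text
clock: 42.22
tool_pos: [0.554, -0.0131, 0.1543]
eef_rot: [-0.022, 1.0, -0.003, -0.002]
contact_force: [0.1, -1.4, -1.9]
opening: 0.445
```

>>> send_rows:
  moves: [0,0,0,0,0,0,0,0,0,0,0,0,0,0,0,0,0,0,0,0,0,0,0,0,0,0,0,0,0,0]

```text
clock: 42.63
tool_pos: [0.5542, -0.0103, 0.1544]
eef_rot: [-0.024, 1.0, -0.002, -0.002]
contact_force: [0.6, 0.5, -1.6]
opening: 0.445
```

```bash
python3 wtool.py w20;python3 pads.py w20b; python3 -c "
from h import *
go([0.5555,-.0068,.093],93)"
```

```text
6270 circ (-0.0015639300690963864, -4.619179162546061e-05) 0.02220163494348526 pct [[-0.0179 -0.0185  0.0062]
 [ 0.0191  0.0186  0.0091]] med [0.0014 0.0001 0.0075]
plane tilt deg [ 0.14   -0.0013] [ 0.007 -0.002  0.01   0.002  0.004  0.002  0.002]
0.93 pad rect ((0.5498145222663879, -0.007325747981667519), (0.029039859771728516, 0.025581730529665947), 1.8597851991653442) belly xy -0.041245550657267926 -4.56201983197872e-05 z 0.0541673721271234 tilt along/across deg [1.5353 0.2087]
  yaw 93 rv [-0.2625 -0.2429 -0.3248]
  yaw 273 rv [ -0.3809   0.4116 179.6743]
shift [-0.0019  0.0051  0.0614] dist 0.06163300268263875 cur [ 0.5541 -0.0116  0.1544] yaw now 92.67571388966431 t 42.78 F [-0.0476 -0.6567 -1.9542] op 0.451
```

View pics/w20.png

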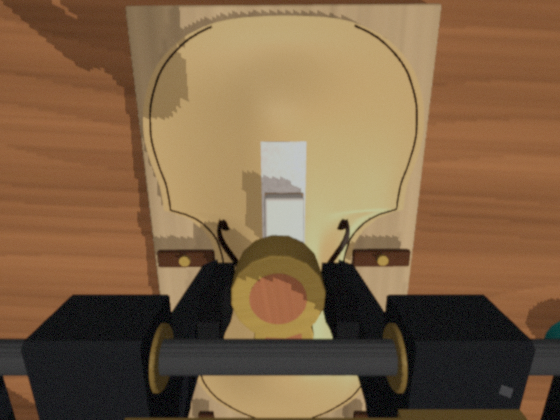

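>>> send_rows:
  moves: [-0.001,0.003,0.01,-0.2,-0.2,-0.3,-0.0018,0.005,0.028,-0.2,-0.2,-0.3,-0.0018,0.005,0.046,-0.2,-0.2,-0.3,-0.0018,0.005,0.057,-0.2,-0.2,-0.3,-0.0018,0.005,0.061,-0.2,-0.2,-0.3]

```text
clock: 43.2
tool_pos: [0.5544, -0.0065, 0.0918]
eef_rot: [-0.026, 1.0, -0.001, -0.002]
contact_force: [-0.1, -1.0, -1.3]
opening: 0.447
```

>>> send_rows:
  moves: [0,0,0,0,0,0,0,0,0,0,0,0,0,0,0,0,0,0,0,0,0,0,0,0,0,0,0,0,0,0]

```text
clock: 43.62
tool_pos: [0.5549, -0.0065, 0.0925]
eef_rot: [-0.026, 1.0, -0.001, -0.001]
contact_force: [0.1, 0.8, -2.3]
opening: 0.449
```

```bash
python3 -c "
from h import *
go([0.5555,-.0068,.0875],93)"
```

```text
yaw 93 rv [-0.0678 -0.1235  0.0174]
  yaw 273 rv [   0.1939   -0.1065 -179.9824]
shift [-0.0006 -0.0003  0.005 ] dist 0.005081942585839251 cur [ 0.5549 -0.0065  0.0925] yaw now 93.01749029811543 t 43.62 F [ 0.0841  0.806  -2.3304] op 0.449
```

>>> send_rows:
  moves: [-0.0006,-0.0003,0.001,-0.1,-0.1,0,-0.0006,-0.0003,0.002,-0.1,-0.1,0,-0.0006,-0.0003,0.0035,-0.1,-0.1,0,-0.0006,-0.0003,0.0045,-0.1,-0.1,0,-0.0006,-0.0003,0.0055,-0.1,-0.1,0]

```text
clock: 44.03
tool_pos: [0.5554, -0.0069, 0.0869]
eef_rot: [-0.026, 1.0, 0.0, -0.0]
contact_force: [0.4, 1.2, -2.0]
opening: 0.446
```

>>> send_rows:
  moves: [0,0,0.0004,0,0,0,0,0,0.0008,0,0,0,0,0,0.001,0,0,0,0,0,0.001,0,0,0,0,0,0.001,0,0,0]

```text
clock: 44.45
tool_pos: [0.5554, -0.0068, 0.0859]
eef_rot: [-0.026, 1.0, 0.0, -0.0]
contact_force: [-0.4, -0.1, -1.7]
opening: 0.45
```

```bash
python3 -c "
from h import *
go([0.5555,-.0068,.0859],93)"
```

```text
yaw 93 rv [ 0.0332 -0.0378  0.0128]
  yaw 273 rv [   0.0593    0.0521 -179.9872]
shift [-0.0001  0.     -0.    ] dist 0.0001119547726766984 cur [ 0.5554 -0.0068  0.0859] yaw now 93.01280617276586 t 44.45 F [-0.4394 -0.0662 -1.6875] op 0.45
```

>>> send_rows:
  moves: [0,0,0.0001,0,0,0,0,0,0.0002,0,0,0,0,0,0.0003,0,0,0,0,0,0.0003,0,0,0,0,0,0.0003,0,0,0]

```text
clock: 44.87
tool_pos: [0.5554, -0.0068, 0.0858]
eef_rot: [-0.026, 1.0, 0.0, -0.0]
contact_force: [-2.1, 0.5, 3.3]
opening: 0.445
```

>>> send_rows:
  moves: [0,0,-0.0002,0,0,0,0,0,-0.0002,0,0,0,0,0,-0.0002,0,0,0,0,0,-0.0002,0,0,0,0,0,-0.0002,0,0,0]

```text
clock: 45.28
tool_pos: [0.5555, -0.0068, 0.0859]
eef_rot: [-0.026, 1.0, 0.0, -0.0]
contact_force: [-0.4, -0.0, -1.7]
opening: 0.448
```

>>> send_rows:
  moves: [0,0,0,0,0,0,0,0,0,0,0,0,0,0,0,0,0,0,0,0,0,0,0,0,0,0,0,0,0,0]
  claw: -0.15

```text
clock: 45.7
tool_pos: [0.5556, -0.0068, 0.086]
eef_rot: [-0.026, 1.0, 0.0, -0.0]
contact_force: [0.4, -0.4, 1.2]
opening: 0.573
```

>>> send_rows:
  moves: [0,0,-0.005,0,0,0,0,0,-0.02,0,0,0,0.01,0,-0.05,0,0,0,0.03,0,-0.09,0,0,0,0.05,0,-0.13,0,0,0]

```text
clock: 46.12
tool_pos: [0.5076, -0.0092, 0.2116]
eef_rot: [-0.026, 1.0, 0.0, -0.001]
contact_force: [1.3, -0.3, 1.3]
opening: 0.573
```

>>> send_rows:
  moves: [0,0,0,0,0,0,0,0,0,0,0,0,0,0,0,0,0,0,0,0,0,0,0,0,0,0,0,0,0,0]

```text
clock: 46.53
tool_pos: [0.5075, -0.0092, 0.2104]
eef_rot: [-0.026, 1.0, 0.0, -0.002]
contact_force: [0.0, 0.2, -0.2]
opening: 0.573
```

```bash
python3 onp.py wrist w21; python3 -c "
from h import *
snap('scene','s21')
go([0.6,-.357,.24],-4.8)"
```

```text
0.9 w [ 0.6197 -0.0036] r 0.0195 belly xy 0.028750364988284288 -6.381178638203611e-05 z 0.07758525350193914 tilt [ 5.9835 -0.1302]
0.69 w [ 0.5547 -0.0073] r 0.0198 belly xy -0.03640166136250931 -0.00032260263540369885 z 0.0780832465527824 tilt [1.4098 0.011 ]
  yaw -4.8 rv [-0.1046 -0.16   97.8319]
  yaw 175.2 rv [  0.1541  -0.1008 -82.168 ]
shift [-0.0739 -0.3522 -0.0299] dist 0.3611147321045827 cur [ 0.5075 -0.0092  0.2106] yaw now 93.03189041507692 t 46.68 F [0.4477 0.1701 0.247 ] op 0.579
```

View pics/w21.png

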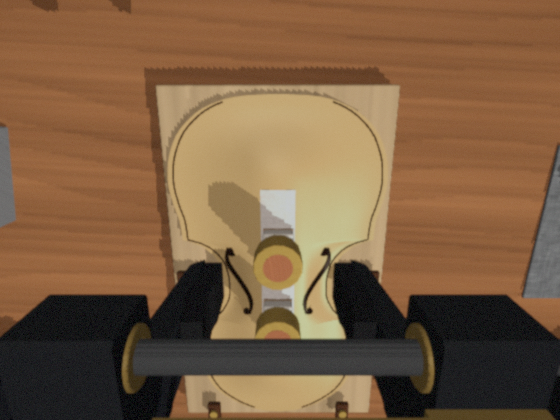

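View pics/s21.png

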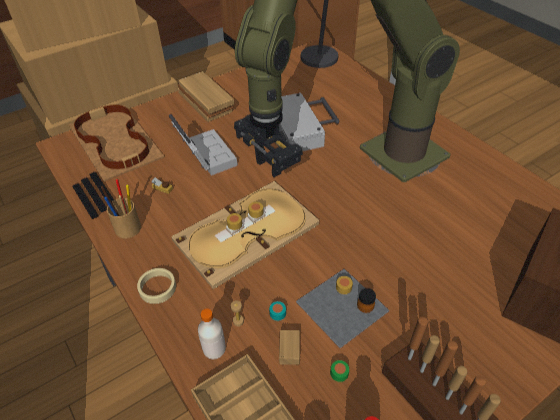

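>>> send_rows:
  moves: [-0.007,-0.034,-0.01,0,0,7,-0.014,-0.07,-0.02,0,0,14,-0.02,-0.1,-0.03,0,0,21,-0.027,-0.14,-0.03,0,0,28,-0.035,-0.17,-0.03,0,0,35]
  claw: 0.3

```text
clock: 47.1
tool_pos: [0.5516, -0.1806, 0.2406]
eef_rot: [0.279, 0.96, -0.001, -0.001]
contact_force: [0.0, 0.7, 0.3]
opening: 0.349
```

```bash
python3 -c "
from h import *
go([0.598,-.3575,.24],-4.8)"
```

```text
yaw -4.8 rv [-0.1626 -0.0209 62.382 ]
  yaw 175.2 rv [   0.0239   -0.1856 -117.6179]
shift [-0.134  -0.1244  0.0006] dist 0.18283300196826138 cur [ 0.5516 -0.1806  0.2406] yaw now 57.582152064245285 t 47.1 F [0.0115 0.679  0.3335] op 0.349
```

>>> send_rows:
  moves: [-0.027,-0.025,0,0,0,7,-0.054,-0.05,0,0,0,14,-0.08,-0.075,0,0,0,21,-0.107,-0.1,0,0,0,28,-0.134,-0.124,0,0,0,35]

```text
clock: 47.52
tool_pos: [0.5981, -0.359, 0.2398]
eef_rot: [0.558, 0.83, -0.001, -0.001]
contact_force: [0.8, -0.4, -0.9]
opening: 0.351
```

>>> send_rows:
  moves: [0,0,0,0,0,7,0,0,0,0,0,14,0,0,0,0,0,21,0,0,0,0,0,27.2,0,0,0,0,0,27.2]

```text
clock: 47.93
tool_pos: [0.5982, -0.3585, 0.2387]
eef_rot: [0.738, 0.675, -0.002, -0.002]
contact_force: [0.4, -0.6, 0.5]
opening: 0.346
```

```bash
python3 - <<'E'
from h import *
go([0.598,-.3575,.169],-4.8)
p=snap('wrist','w22');C=cloud(p)
for d in imaging.pinpoint('lid_handle',p)[:2]:
        u,v=px(d['point']); print(d['score'],u,v,C[int(v),int(u)])
X=C.reshape(-1,3); X=X[(X[:,2]>.135)&(X[:,2]<.17)&(X[:,0]>.56)&(X[:,0]<.63)&(abs(X[:,1]+.357)<.055)]; print(len(X),np.median(X,0),X[:,2].max(),X[X[:,2]>.158].mean(0),X[:,1].min(),X[:,1].max())
E
```

```text
yaw -4.8 rv [-0.302   0.0335 -0.2884]
  yaw 175.2 rv [  0.0526   0.4736 179.711 ]
shift [0.001  0.0001 0.0697] dist 0.06975492840546732 cur [ 0.5982 -0.3585  0.2387] yaw now -5.088508610265732 t 47.93 F [ 0.3964 -0.5932  0.4887] op 0.346
0.6 279.776 228.81599999999997 [ 0.5999 -0.3528  0.1616]
3129 [ 0.5984 -0.3483  0.1606] 0.1632039516387952 [ 0.5987 -0.3508  0.1607] -0.40866791140801717 -0.3020471236320912
```

View pics/w22.png

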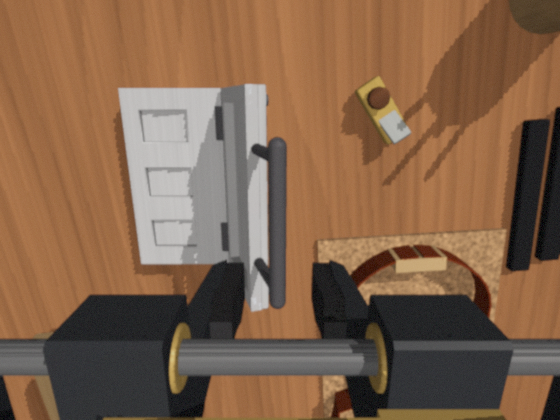

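>>> send_rows:
  moves: [0.001,0,0.02,-0.3,0,-0.3,0.001,0,0.04,-0.3,0,-0.3,0.001,0,0.06,-0.3,0,-0.3,0.001,0,0.071,-0.3,0,-0.3,0.001,0,0.073,-0.3,0,-0.3]

```text
clock: 48.45
tool_pos: [0.5964, -0.3567, 0.1634]
eef_rot: [0.733, 0.68, -0.001, -0.002]
contact_force: [-0.2, 0.1, 0.1]
opening: 0.349
```

>>> send_rows:
  moves: [0,0,0,0,0,0,0,0,0,0,0,0,0,0,0,0,0,0,0,0,0,0,0,0,0,0,0,0,0,0]
  claw: 1
  grip_force: 15

```text
clock: 48.87
tool_pos: [0.5973, -0.3571, 0.1646]
eef_rot: [0.733, 0.68, -0.0, -0.001]
contact_force: [0.8, -0.2, 0.9]
opening: 0.119
```

```bash
python3 arc.py -5
```

```text
phi 67.6371272056323 theta 108.9628727943677 rad 0.13318110795080212 F [ 0.8396 -0.2365  0.9447] op 0.11850926852272327 48.8667
[ 0.0007 -0.0104 -0.0057]
[ 0.0008 -0.0218 -0.0087]
[ 0.0009 -0.0334 -0.0107]
[ 0.001  -0.0451 -0.0116]
[ 0.0011 -0.0569 -0.0116]
```

```bash
sed -i 's/off=0.0114/off=0.0096/' arc.py; python3 arc.py -5
```

```text
phi 67.92689611320245 theta 108.67310388679755 rad 0.13484863473907874 F [ 0.8396 -0.2365  0.9447] op 0.11850926852272327 48.8667
[ 0.0007 -0.011  -0.0041]
[ 0.0008 -0.0224 -0.007 ]
[ 0.0009 -0.0341 -0.0089]
[ 0.001  -0.0458 -0.0099]
[ 0.0011 -0.0576 -0.0098]
```

>>> send_rows:
  moves: [0,-0.011,-0.004,0,0,0,0,-0.0224,-0.007,0,0,0,0,-0.034,-0.009,0,0,0,0,-0.0458,-0.01,0,0,0,0,-0.0576,-0.0098,0,0,0]

```text
clock: 49.28
tool_pos: [0.5422, -0.3524, 0.1761]
eef_rot: [0.733, 0.68, 0.002, 0.002]
contact_force: [4.1, 0.9, 2.8]
opening: 0.116
```

```bash
python3 arc.py -5
```

```text
phi 91.89949890252988 theta 84.70050109747011 rad 0.13658428911983178 F [4.0781 0.9244 2.8462] op 0.11590419511082253 49.2833
[ 0.0006 -0.0117  0.0024]
[ 0.0007 -0.0233  0.0043]
[ 0.0008 -0.0347  0.0072]
[ 0.0009 -0.0459  0.011 ]
[ 0.001  -0.0566  0.0159]
```

>>> send_rows:
  moves: [0,-0.0117,0.0018,0,0,0,0,-0.0233,0.004,0,0,0,0,-0.0347,0.0072,0,0,0,0,-0.0459,0.011,0,0,0,0,-0.0566,0.016,0,0,0]

```text
clock: 49.7
tool_pos: [0.4876, -0.3476, 0.1614]
eef_rot: [0.733, 0.681, 0.003, 0.003]
contact_force: [2.9, 1.5, 2.4]
opening: 0.114
```

```bash
python3 arc.py -5
```

```text
phi 115.97689823132244 theta 60.62310176867756 rad 0.1354725330449041 F [2.8611 1.5157 2.4014] op 0.11396546626998598 49.7
[ 0.0004 -0.0102  0.0059]
[ 0.0005 -0.0201  0.0124]
[ 0.0006 -0.0294  0.0196]
[ 0.0007 -0.038   0.0276]
[ 0.0008 -0.0459  0.0364]
```

>>> send_rows:
  moves: [0,-0.0102,0.0059,0,0,0,0,-0.02,0.0124,0,0,0,0,-0.0294,0.0196,0,0,0,0,-0.038,0.0276,0,0,0,0,-0.046,0.0364,0,0,0]

```text
clock: 50.12
tool_pos: [0.4434, -0.3438, 0.1254]
eef_rot: [0.732, 0.681, 0.004, 0.005]
contact_force: [3.3, 1.9, 0.0]
opening: 0.115
```

```bash
python3 arc.py -5
```

```text
phi 140.36995431462213 theta 36.23004568537786 rad 0.13453775323145611 F [3.3338 1.8948 0.0226] op 0.1154526276002042 50.1167
[ 0.0003 -0.0076  0.009 ]
[ 0.0004 -0.014   0.0189]
[ 0.0004 -0.0195  0.0293]
[ 0.0005 -0.0241  0.0402]
[ 0.0005 -0.0277  0.0514]
```

>>> send_rows:
  moves: [0,-0.0075,0.009,0,0,0,0,-0.014,0.0189,0,0,0,0,-0.0195,0.0293,0,0,0,0,-0.024,0.04,0,0,0,0,-0.0277,0.051,0,0,0]

```text
clock: 50.53
tool_pos: [0.4175, -0.3416, 0.0744]
eef_rot: [0.732, 0.681, 0.005, 0.006]
contact_force: [1.3, 2.4, 1.1]
opening: 0.112
```

```bash
python3 arc.py -2.4
```

```text
phi 164.9545784869351 theta 11.645421513064889 rad 0.1341843072011306 F [1.2755 2.4437 1.0792] op 0.11222133991570549 50.5333
[ 0.0002 -0.0022  0.0052]
[ 0.0002 -0.0034  0.0108]
[ 0.0002 -0.0044  0.0163]
[ 0.0002 -0.0051  0.0219]
[ 0.0002 -0.0056  0.0276]
```

>>> send_rows:
  moves: [0,-0.002,0.005,0,0,0,0,-0.0032,0.0105,0,0,0,0,-0.0042,0.016,0,0,0,0,-0.005,0.021,0,0,0,0,-0.0052,0.026,0,0,0]

```text
clock: 50.95
tool_pos: [0.4128, -0.3412, 0.0482]
eef_rot: [0.732, 0.681, 0.005, 0.006]
contact_force: [0.6, 1.4, 2.1]
opening: 0.106
```

```bash
python3 arc.py -1
```

```text
phi 176.3341354367747 theta 0.26586456322530694 rad 0.13463314607702473 F [0.6323 1.4147 2.0835] op 0.10620956092020206 50.95
[ 0.0001 -0.0005  0.0023]
[ 0.0001 -0.0007  0.0047]
[ 0.0001 -0.0007  0.007 ]
[ 0.0001 -0.0008  0.0094]
[ 0.0001 -0.0008  0.0117]
```

Nearly shut. I'll press down a little further until it seats.

>>> send_rows:
  moves: [0,0,0.0007,0,0,0,0,0,0.0014,0,0,0,0,0,0.002,0,0,0,0,0,0.002,0,0,0,0,0,0.002,0,0,0]

```text
clock: 51.37
tool_pos: [0.4126, -0.3411, 0.0462]
eef_rot: [0.732, 0.681, 0.005, 0.006]
contact_force: [1.1, 1.3, -0.9]
opening: 0.11
```

```bash
python3 arc.py -1; python3 - <<'E'
from h import *
p=snap('wrist','w23');C=cloud(p)
X=C.reshape(-1,3); X=X[(X[:,0]>.46)&(X[:,0]<.54)&(abs(X[:,1]+.345)<.07)&(X[:,2]>.02)&(X[:,2]<.1)]
ax=np.radians(-4.8); t=(X[:,:2]-[.5,-.345])@[np.cos(ax),np.sin(ax)]
k=abs(X[:,2]-np.median(X[:,2]))<.004
f=np.polyfit(t[k],X[k,2],1); print(len(X),k.sum(),'lid slope deg',np.degrees(np.arctan(f[0])),'z',f[1])
E
```

```text
phi 177.1987103828011 theta -0.5987103828011016 rad 0.13465058485072626 F [ 1.0742  1.3051 -0.8679] op 0.10959338280186641 51.3667
[ 0.0001 -0.0005  0.0023]
[ 0.0001 -0.0006  0.0047]
[ 0.0001 -0.0006  0.007 ]
[ 0.0001 -0.0006  0.0094]
[ 0.0001 -0.0006  0.0118]
39317 36224 lid slope deg -1.1364849125518355 z 0.04685825366391684
```

>>> send_rows:
  moves: [0,0,0.001,0,0,0,0,0,0.002,0,0,0,0,0,0.003,0,0,0,0,0,0.003,0,0,0,0,0,0.003,0,0,0]

```text
clock: 51.83
tool_pos: [0.4124, -0.3411, 0.043]
eef_rot: [0.732, 0.681, 0.005, 0.005]
contact_force: [-1.0, 1.4, -0.8]
opening: 0.111
```

```bash
python3 arc.py -1; cat > lid.py <<'E'
from h import *
p=snap('wrist','lid');C=cloud(p)
X=C.reshape(-1,3); X=X[(X[:,0]>.46)&(X[:,0]<.54)&(abs(X[:,1]+.345)<.07)&(X[:,2]>.02)&(X[:,2]<.1)]
ax=np.radians(-4.8); t=(X[:,:2]-[.5,-.345])@[np.cos(ax),np.sin(ax)]
k=abs(X[:,2]-np.median(X[:,2]))<.004
f=np.polyfit(t[k],X[k,2],1); print(len(X),k.sum(),'lid slope deg',np.degrees(np.arctan(f[0])),'z',f[1])
E
python3 lid.py
```

```text
phi 178.54231211730698 theta -1.942312117306983 rad 0.13474050626301165 F [-0.9621  1.4334 -0.8337] op 0.11091991175154008 51.8333
[ 0.0001 -0.0003  0.0023]
[ 0.0001 -0.0004  0.0047]
[ 0.0001 -0.0004  0.0071]
[ 0.0001 -0.0003  0.0094]
[ 0.0001 -0.0002  0.0118]
39990 35813 lid slope deg 0.058478692585402836 z 0.045794707316134255
```

>>> send_rows:
  moves: [0,0,0.0007,0,0,0,0,0,0.0014,0,0,0,0,0,0.002,0,0,0,0,0,0.002,0,0,0,0,0,0.002,0,0,0]

```text
clock: 52.3
tool_pos: [0.4124, -0.3412, 0.0422]
eef_rot: [0.732, 0.681, 0.005, 0.006]
contact_force: [-2.7, 2.1, 13.2]
opening: 0.108
```

```bash
python3 lid.py
```

```text
40663 35735 lid slope deg 0.15970302363323652 z 0.045721815434443744
```

The force rose to 13 N and the lid reads level, so it's seated. I'll release it and retreat.

>>> send_rows:
  moves: [0,0,-0.0012,0,0,0,0,0,-0.0012,0,0,0,0,0,-0.0012,0,0,0,0,0,-0.0012,0,0,0,0,0,-0.0012,0,0,0]
  claw: 0.25

```text
clock: 52.77
tool_pos: [0.4124, -0.3413, 0.0432]
eef_rot: [0.732, 0.681, 0.005, 0.006]
contact_force: [-0.4, -0.8, 0.3]
opening: 0.375
```

>>> send_rows:
  moves: [0,0,-0.01,0,0,0,0,0,-0.03,0,0,0,0,0,-0.07,0,0,0,0,0,-0.11,0,0,0,0,0,-0.15,0,0,0]

```text
clock: 53.18
tool_pos: [0.4096, -0.3407, 0.1951]
eef_rot: [0.732, 0.681, 0.005, 0.005]
contact_force: [0.3, -0.4, -0.4]
opening: 0.373
```

>>> send_rows:
  moves: [0,0,-0.02,0,0,0,0,0,-0.04,0,0,0,0,0,-0.05,0,0,0,0,0,-0.05,0,0,0,0,0,-0.05,0,0,0]

```text
clock: 53.6
tool_pos: [0.4088, -0.3407, 0.2457]
eef_rot: [0.732, 0.681, 0.005, 0.006]
contact_force: [-0.5, 0.2, -0.8]
opening: 0.381
```

```bash
python3 lid.py; python3 onp.py top tE; python3 onp.py scene sE; python3 -c "
from h import *
print(r.get_state()['clock'],r.get_state()['opening'])"
```

```text
12664 12512 lid slope deg -0.011099227384364318 z 0.04568565730046988
0.66 w [ 0.6229 -0.0036] r 0.0199 belly xy 0.031947965480201894 -0.00013954768919710462 z 0.07852482867565455 tilt [-0.3677  0.1578]
0.65 w [ 0.5537 -0.0069] r 0.0199 belly xy -0.03737085494014282 0.00017395821255307734 z 0.07855932021785844 tilt [0.4638 0.1416]
0.76 w [ 0.6226 -0.0027] r 0.0217 belly xy 0.03173335701557072 0.0007473261273515218 z 0.07761617841441962 tilt [-0.1598 -0.1437]
0.65 w [ 0.5549 -0.0061] r 0.0202 belly xy -0.03608211645565529 0.0008834755714882385 z 0.0775969107154905 tilt [ 1.6803 -0.5809]
53.85 0.37841842290531164
```

View pics/tE.png

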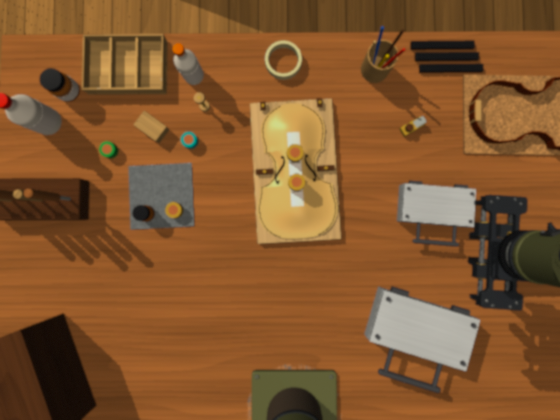

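View pics/sE.png

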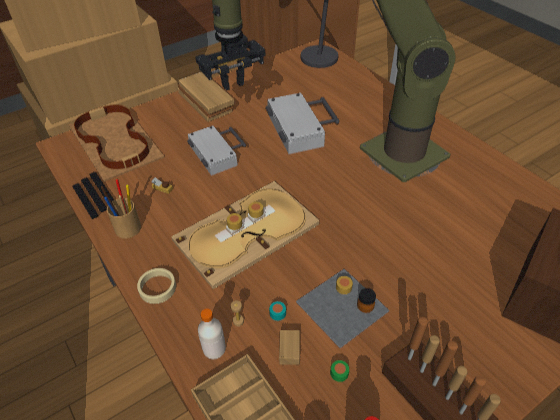

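```bash
python3 -c "
from h import *
print(r.finish_job())"
```

```text
the job is handed in; nothing more can be done
None
```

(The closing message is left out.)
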